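# Tighten a gas-cell window ring with a two-pin face spanner

### The arm

A 6-joint arm with a two-finger parallel gripper is mounted at the origin on the work surface. World frame = base frame: x ahead of the robot, y to its left, z up, the work surface at z = 0. Lengths are in m, angles in rad, forces in N, time in s.
With the tool pointing down it reaches from about 0.325 to 0.75 m from the base axis. Payload 7.6 kg.
Tool frame: the origin (TCP) lies between the finger pads; the fingertips stand 19 mm ahead of it and the grasp point (between the pads) is the TCP; z points along the fingers, y is the direction in which the jaws open and shut (so a half turn about z gives the same grasp; the last joint's range is limited). The gripper opens to 85 mm and grips with 20 to 120 N. Pads are 22 mm wide; open, the fingers measure 114 mm over their backs; the gripper's body (76 mm by 85 mm) begins 54 mm behind the grasp point. The pads swing forward as they close: fully open they stand 13 mm farther back than shut.
Start: joints at [1.268, 0.052, 1.401, -0, 1.689, -0.07], TCP at [0.121, 0.511, 0.224] pointing down, gripper open.
Joint ranges: [-2.9, 2.9], [-0.91, 2.17], [0.12, 2.37], [-1.06, 4.2], [0.26, 2.73], [-2.93, 2.93]. Speed limits (rad/s): [2.57, 2.57, 3.01, 3.14, 3.14, 3.14].

### API

Orientations are given as [roll, pitch, yaw] about the fixed x, y, z axes, in that order (R = Rz(yaw) Ry(pitch) Rx(roll)).
In Python, from station import * gives the robot as it stands. The module is installed in compiled form; this text tells all that it offers.
- The arm moves only by the shell command python3 -m handwheel 'ROWS' [FORCE]. ROWS is text: rows parted by semicolons, each of 7 numbers parted by spaces: the finger opening in m, from 0 to 0.0854, then the shift along the tool's x, y, z in m, then the turn, a rotation vector about the tool's x, y, z in rad. In form: jaw x y z rx ry rz; .... A call has 1 to 5 rows; each row is the pose to reach, as a shift and turn from the pose measured when the call began, along the tool's axes at that moment; what a row does not reach only later rows make up. A row lasts 1/10 s, in which the tool goes at most 50 mm and 8.59 degrees, less where a joint would pass 70% of its speed; a pose out of reach is approached as far as the arm can. A call with a gripper value outside its range is refused whole. The fingers move at their own pace and stop on an object; FORCE is the grip in N (left out, the last holds). Time passes only in rows, so rows that repeat a pose let the fingers close. It gives the time, the measured TCP pose, the force and the opening at its end, in the units of the state.
- state(): the state, without advancing time (a new reading comes with each control period).
- get_image(name): name is "scene" or "side" or "wrist"; returns a dict with "pixels" (480x640x3 uint8, red, green, blue), "z_map" (480x640 float32, m along the optical axis (not along the pixel's ray), 0 where there is no reading), "fovy" (degrees; the focal length in pixels is half the picture's height over the tangent of half this angle, whatever the lens; pixels are square), "cx", "cy" (the principal point, pixels), "D" ([k1, k2, p1, p2, k3] as OpenCV has them; the pictures are not rectified), "R" (3x3) and "t" (3): a world point X has camera coordinates R X + t. Camera axes: x right, y down, z forward; pixel columns grow to the right and rows downward; lengths in m; the calibration is good to about 2 mm. A picture is of the moment at which its call begins.
- hand_in(): hands the job in, once; it reports no verdict.
Trained networks look in the newest picture that a camera, given by its name, has taken for a name from the list of things; names that differ only in an ending like _2 or _b are one class to them, and where a whole thing is asked for, a point or a joint stands for the part that bears it (a point fixed in the world has none). Each returns a list of dicts, best first, with "confidence" (0 to 1); they miss things now and then, are a little off and sometimes report something else, mostly with a low value. They report only what shows in the picture. A call takes as long as a camera call. They do not tell look-alikes from the thing itself.
- regions_of(camera, query): "pixels" (480x640 bool, what is visible of it).
- pinpoint(camera, query): "at" ([x, y, z] in m, in world coordinates, good to about 4 mm: a listed point, or the origin of a listed thing).
The state is a dict: "time": time; "joint_pos": joint angles; "dq": joint speeds; "joint_torque": joint torques, N m; "eef_pos": TCP position; "tool_rot": TCP orientation; "contact_force": force on the tool from outside, world axes, zero at the start; "moment": the same for the moment, N m; "width": finger opening in m.
Only numpy, scipy, OpenCV 4.12 (cv2) and the standard library are available. Lean on these libraries where they do the work, as an engineer would, in place of code of your own. Each camera call takes 0.05 s, during which the arm holds its last target.

### The job

The retaining ring over the window of the gas cell is still loose. Take the larger of the two face spanners from the rest by its grip, put both of its pins fully into two opposite holes of the ring before you turn anything, and with it turn the ring clockwise until it is fully home, where its black line meets the line on the cell. Then lay the spanner back in its own place on the rest without dropping it, keeping your hand off the cell and leaving everything else where it is.

Things in the scene. Friction and masses are not known exactly. Their poses are not given: they have to be found in the camera images.
- spanner_grip (a point): Larger spanner: centre of its black grip, where to hold it (grip 86 mm long, 16 wide, 14 high, upright sides). This point is halfway up, 110 mm from the middle of the pins, 4 mm above the fork's underside, and 54 mm above the table on the rest, clear underneath, 25 mm free to the rail at the grip's end. x points from grip to fork, z up; the pins lie along y. Balance point about 36 mm nearer the fork.
- spanner_head (a point): Larger spanner: the point midway between its two pins, level with the flat underside of the fork; axes as spanner_grip. With the pins fully in and the fork flat on the ring, this point lies on ring_top.
- pin_left (a point): Larger spanner: tip of the pin at +42 mm along the spanner's y. The two pins are 84 mm apart, 7 mm in diameter, round-ended, and stand 10 mm down from the fork's underside.
- pin_right (a point): Larger spanner: tip of the other pin, at -42 mm along the spanner's y.
- spanner: The larger face spanner, 0.2 to 0.3 kg, 181 mm long over all, lying pins down: a flat half-circle steel fork 8 mm thick and 101 mm across with a pin at each end, a neck 16 mm wide and a black grip. Origin and axes as spanner_head.
- small_spanner_grip (a point): Centre of the grip of the smaller spanner, alongside on the same rest and not wanted: same shape and handle, but its pins are only 60 mm apart (fork 77 mm across). Which of the two lies left or right on the rest changes.
- ring_top (a point): Centre of the upper face of the aluminium retaining ring on the gas cell, 100 mm above the table; axes turn with the ring, z up. Ring: 106 mm outside, 62 inside, 12 thick, round a glass window. Four holes, 10 mm wide and 12 deep, lie 42 mm out along this point's +x, -x, +y and -y, so the spanner fits at four angles a quarter turn apart, its y axis along two opposite holes.
- ring_mark (a point): Outer end of the black line across the ring's upper face: 53 mm from the ring's axis, 1.2 rad anticlockwise from ring_top's +x axis.
- ring (a joint): Turn of the retaining ring, rad. Grows clockwise seen from above (tightening). At 1.20 the ring is fully home against a firm stop and its black line meets the black line on the cell's rim. Starts between 0.1 and 0.45. Drag about 0.5 N m (about 5 N at the grip); it stays where it is left.
- cell: The gas cell, fixed to the bench: steel drum 128 mm across on a round foot 148 mm across, the ring on top, 100 mm high in all; a short gas port on two opposite sides reaches 98 mm out and 55 mm high. Origin: centre of its underside; its black line is on its +x side.
- rest: Grey sheet-metal rest of the two spanners, fixed, 166 x 240 mm; origin: centre of its underside. They lie along its x, 62 mm to either side of the middle, forks to +x. A plain rail at x = +63 mm, 50 mm high, carries the forks, the pins hanging free beyond it; a rail at x = -63 mm carries the grip ends in notches 30 mm wide, 9 mm deep, floor 47 mm high. spanner_head rests at about x = +87 mm, 50 mm up.
- screwdriver: Bystander: black-handled screwdriver, 180 long, lying between the rest and the cell (origin on its underside at mid-length); leave it alone.
- wrench: Bystander: open-ended steel wrench, 170 long, lying beyond the rest (origin on its underside at mid-length); leave it alone.
- meter: Bystander: grey hand multimeter, 170 x 85 x 32, lying beyond the cell (origin: centre of its underside); leave it alone.
- spare_ring: Bystander: plain aluminium ring, 90 outside, 68 inside, 10 thick, lying near the cell; no holes in its face (origin: centre of its underside); leave it alone.
- parts_box: Bystander: closed cardboard box, 120 x 85 x 50 high (origin: centre of its underside); leave it alone.
- bottle: Bystander: white plastic bottle, 64 across, 150 high, standing (origin: centre of its underside); leave it alone.
- beaker: Bystander: glass beaker, 72 across, 85 high, standing (origin: centre of its underside); leave it alone.
There are look-alikes about, which are no part of the job. What is shaped like the spanner but orange is not meant.

How it is judged:
By the outcome, as a careful person would: the job done as asked, in the order asked, and still so for the second after the job is handed in, with the robot touching nothing.
It also fails if it takes over 67 s, if anything falls off the work surface, if the arm or the gripper's body presses on something with over 40 N, if the wrist force passes 120 N, or if a joint passes its speed limit or range.

## Working session

There is one attempt and no reset: what is moved stays moved. The work goes in short steps, Python scripts to look and compute and a shell command to move; the robot and the scene stay as the last step left them, time stands still between calls to the robot, and variables do not carry over. Pictures are saved under pics/ and viewed, and the job is handed in when it is done.

```bash
mkdir -p pics; python3 - <<'E'
from station import *
import cv2
s=state();print({k:(np.round(v,3).tolist() if not isinstance(v,float) else v) for k,v in s.items()} if 'np' in globals() else s)
for n in ["scene","side","wrist"]:
    g=get_image(n);cv2.imwrite(f"pics/{n}0.png",g["pixels"][:,:,::-1]);print(n,g["fovy"],g["cx"],g["cy"],g["D"],g["R"],g["t"])
E
ls
```

```text
{'time': 0.0, 'joint_pos': array([ 1.26770992e+00,  5.28607869e-02,  1.40173435e+00, -2.21113210e-05,
        1.68862180e+00, -7.02761187e-02]), 'dq': array([ 0.00124545,  0.00016226, -0.00191731,  0.0013577 , -0.00109959,
        0.00169902]), 'joint_torque': array([ 1.70662288e-04, -3.81680667e+01, -3.60178220e+01, -9.49589685e-05,
        6.42299303e-03, -7.12775631e-06]), 'eef_pos': array([0.12099985, 0.51053605, 0.22325501]), 'tool_rot': array([-3.13997083e+00, -9.21469913e-05,  2.90877971e+00]), 'contact_force': array([ 1.32813798, -0.87127302, -0.36131193]), 'moment': array([-0.01228385,  0.0683286 ,  0.02184068]), 'width': 0.08554620926484567}
scene 55.59238219999823 324.99303744340887 231.43800032116607 [-0.10755723  0.          0.          0.          0.        ] [[ 0.12943991  0.9913454   0.02189981]
 [ 0.6093342  -0.06209828 -0.7904781 ]
 [-0.78227689  0.11566372 -0.61209866]] [-0.09171079 -0.24484355  1.38772707]
side 56.58727389229262 317.83621838389166 237.91118394774597 [-0.09775337  0.          0.          0.          0.        ] [[ 0.98153781 -0.19007578  0.02132407]
 [-0.07622641 -0.49098672 -0.86782578]
 [ 0.1754225   0.85017836 -0.49641082]] [-0.51943981  0.11119413  0.91687845]
wrist 68.50214785916445 317.2973185164856 241.32402576560716 [-0.0113802  0.         0.         0.         0.       ] [[ 0.23098259  0.9729571  -0.00123778]
 [ 0.92291015 -0.21869819  0.31687214]
 [ 0.3080323  -0.07433431 -0.94846745]] [-0.52510789 -0.04188322  0.37996306]
pics
```

View pics/scene0.png

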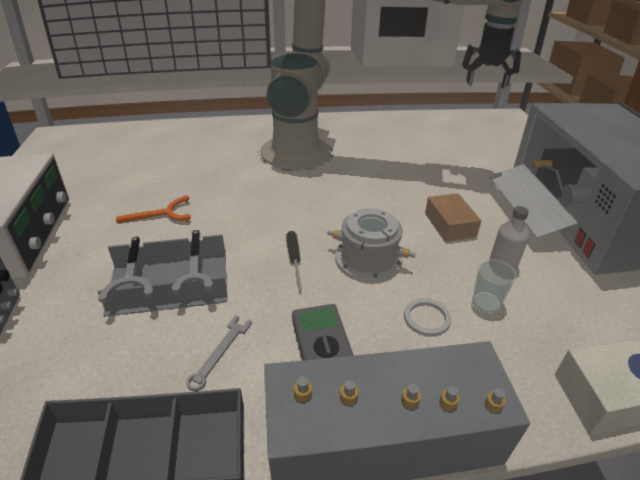

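View pics/side0.png

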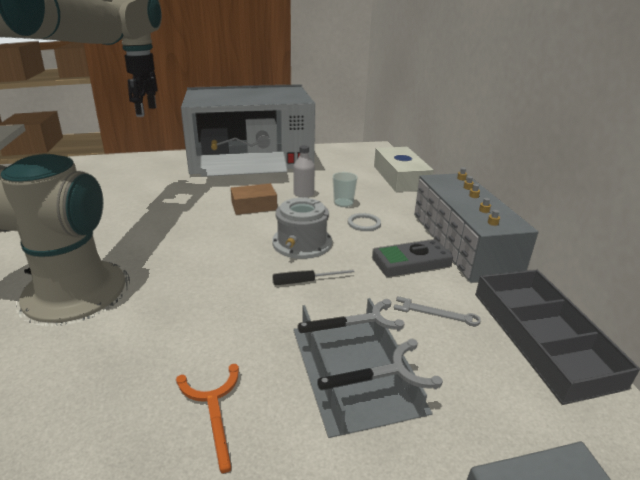

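View pics/wrist0.png

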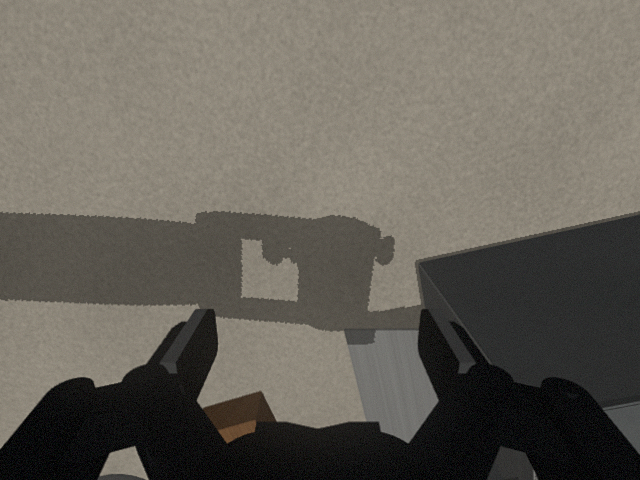

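```bash
python3 - <<'E'
from station import *
import numpy as np
for n in ["scene","side","wrist"]:
  for q in ["spanner_grip","spanner_head","pin_left","pin_right","small_spanner_grip","ring_top","ring_mark","cell","rest","screwdriver","wrench","spare_ring","parts_box","meter","bottle","beaker"]:
    if n=="wrist" and q in("meter","bottle","beaker","parts_box"):continue
    print(n,q,[(np.round(d["at"],3).tolist(),round(d["confidence"],2)) for d in pinpoint(n,q)[:3]])
print(state()["time"])
E
```

```text
scene spanner_grip [([0.31, -0.407, 0.01], 0.73), ([0.517, -0.37, 0.052], 0.6)]
scene spanner_head [([0.291, -0.298, 0.014], 0.89), ([0.628, -0.367, 0.052], 0.83), ([0.508, -0.246, 0.052], 0.7)]
scene pin_left [([0.249, -0.297, 0.006], 0.7), ([0.62, -0.325, 0.04], 0.58)]
scene pin_right [([0.332, -0.288, 0.002], 0.61), ([0.631, -0.408, 0.039], 0.55)]
scene small_spanner_grip [([0.505, -0.248, 0.047], 0.63)]
scene ring_top [([0.511, 0.118, 0.102], 0.7)]
scene ring_mark [([0.558, 0.141, 0.098], 0.75)]
scene cell [([0.512, 0.118, -0.0], 0.63)]
scene rest [([0.538, -0.308, 0.003], 0.67), ([0.692, 0.194, -0.003], 0.58)]
scene screwdriver [([0.513, 0.117, 0.099], 0.73)]
scene wrench [([0.729, -0.189, -0.004], 0.64), ([0.749, -0.008, 0.002], 0.58), ([0.692, 0.196, 0.0], 0.37)]
scene spare_ring [([0.695, 0.197, 0.002], 0.79), ([0.625, -0.366, 0.053], 0.36)]
scene parts_box [([0.413, 0.349, -0.005], 0.63)]
scene meter [([0.749, -0.01, 0.001], 0.89)]
scene bottle [([0.564, 0.411, -0.001], 0.9)]
scene beaker [([0.666, 0.334, -0.002], 0.85), ([0.514, -0.041, 0.0], 0.15)]
side spanner_grip [([0.5
[... 509 characters left out ...]
, 0.69)]
side rest [([0.53, -0.31, 0.002], 0.8)]
side screwdriver [([0.511, -0.043, -0.001], 0.72), ([0.511, 0.118, -0.0], 0.17)]
side wrench [([0.733, -0.193, -0.002], 0.72)]
side spare_ring [([0.695, 0.196, 0.001], 0.88)]
side parts_box [([0.406, 0.346, 0.001], 0.67)]
side meter [([0.75, -0.011, 0.001], 0.81), ([0.512, -0.042, 0.001], 0.44)]
side bottle [([0.565, 0.417, 0.001], 0.61)]
side beaker [([0.67, 0.334, 0.003], 0.56), ([0.629, -0.363, 0.048], 0.34)]
wrist spanner_grip []
wrist spanner_head []
wrist pin_left []
wrist pin_right []
wrist small_spanner_grip []
wrist ring_top []
wrist ring_mark []
wrist cell []
wrist rest []
wrist screwdriver []
wrist wrench []
wrist spare_ring []
2.35
```

Candidates for the spanner, by pixels in the scene picture: grey left (fork 127,288, grip 133,250), grey right (fork 193,283, grip 196,242) and orange (155,213). The left one fits: it is grey with the wider fork, and its pins were located about 84–88 mm apart. I'll confirm in a crop and look at the ring.

```bash
cat > h.py <<'E'
from station import *
import numpy as np, cv2
from scipy.spatial.transform import Rotation as Ro
def K(g):
    f=240/np.tan(np.radians(g["fovy"])/2); return np.array([[f,0,g["cx"]],[0,f,g["cy"]],[0,0,1]])
def grab(n,save=None):
    g=get_image(n)
    if save: cv2.imwrite(f"pics/{save}.png",g["pixels"][:,:,::-1]); np.savez(f"pics/{save}.npz",**g)
    return g
def load(s):
    z=np.load(f"pics/{s}.npz"); return {k:(z[k] if z[k].ndim else float(z[k])) for k in z}
def ray(g,uv):
    p=cv2.undistortPoints(np.array(uv,float).reshape(-1,1,2),K(g),np.array(g["D"])).reshape(-1,2)
    return np.c_[p,np.ones(len(p))]
def onplane(g,uv,z):
    R=np.array(g["R"]);t=np.array(g["t"]);d=ray(g,uv)@R; c=-R.T@t
    return c+d*((z-c[2])/d[:,2])[:,None]
def proj(g,X):
    r,_=cv2.Rodrigues(np.array(g["R"]));p,_=cv2.projectPoints(np.array(X,float).reshape(-1,1,3),r,np.array(g["t"]),K(g),np.array(g["D"]));return p.reshape(-1,2)
def cloud(g):
    v,u=np.nonzero(g["z_map"]>0);d=ray(g,np.c_[u,v])*g["z_map"][v,u][:,None]
    return u,v,(d-np.array(g["t"]))@np.array(g["R"])
def crop(g,x0,y0,x1,y1,s,name):
    cv2.imwrite(f"pics/{name}.png",cv2.resize(g["pixels"][y0:y1,x0:x1,::-1],None,fx=s,fy=s,interpolation=cv2.INTER_CUBIC))
def topview(g,c,z,half,name,px=600,yaw=0):
    # orthorectified picture on plane z: +x right, +y up
    a=np.linspace(-half,half,px);X,Y=np.meshgrid(a,-a)
    P=np.c_[(c[0]+X*np.cos(yaw)-Y*np.sin(yaw)).ravel(),(c[1]+X*np.sin(yaw)+Y*np.cos(yaw)).ravel(),np.full(X.size,z)]
    m=proj(g,P).astype(np.float32).reshape(px,px,2)
    cv2.imwrite(f"pics/{name}.png",cv2.remap(g["pixels"],m[...,0],m[...,1],cv2.INTER_CUBIC)[:,:,::-1])
E
python3 - <<'E'
from h import *
a=grab("scene","scene1");b=grab("side","side1")
crop(a,95,220,235,310,5,"spcrop")
topview(a,(.512,.119),.1,.075,"ringA",500);topview(b,(.512,.119),.1,.075,"ringB",500)
i=np.hstack([cv2.imread("pics/ringA.png"),cv2.imread("pics/ringB.png")]);cv2.imwrite("pics/ringAB.png",cv2.resize(i,(800,400)))
w=grab("wrist");R=Ro.from_euler("xyz",state()["tool_rot"]).as_matrix()
c=-np.array(w["R"]).T@w["t"];print("cam in tool",R.T@(c-state()["eef_pos"]),"\n",np.array(w["R"])@R)
E
```

```text
cam in tool [ 0.08050554  0.00065614 -0.14964204] 
 [[-2.70197745e-04  9.99999949e-01 -1.72325933e-04]
 [-9.48436939e-01 -3.10886954e-04 -3.16965732e-01]
 [-3.16965770e-01  7.77968539e-05  9.48436975e-01]]
```

View pics/spcrop.png

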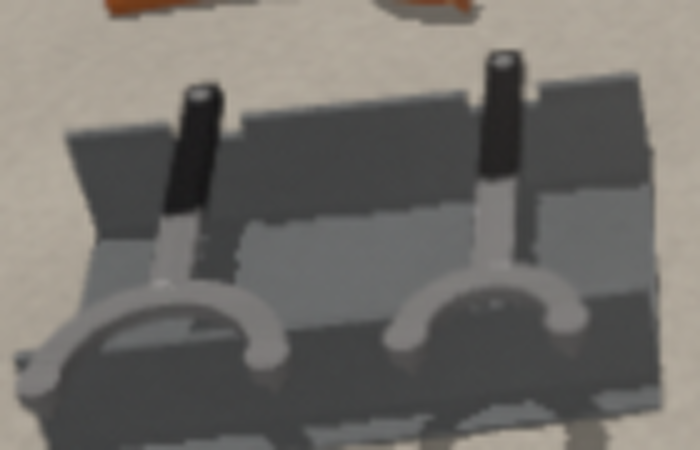

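View pics/ringAB.png

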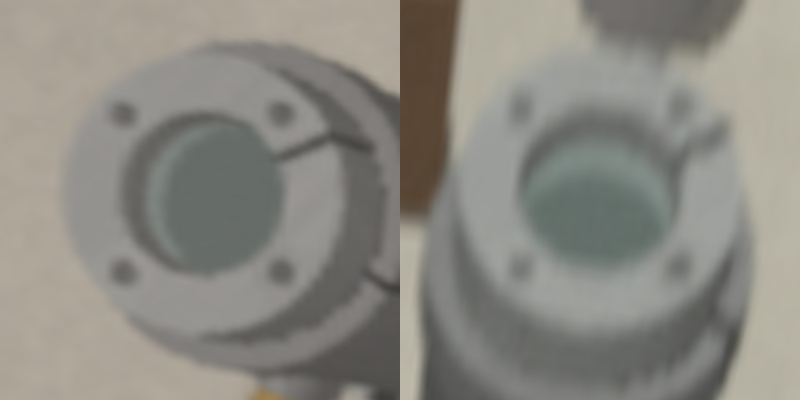

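The crop confirms it. The left grey spanner (crop fork ends 40,380 and 265,355) has the clearly wider fork, while the right one (405,335 and 570,315) is the 60 mm one. The rectified ring shows holes at about ±45° in world axes, with the mark at about 0.41 rad and the cell line near -0.55 rad.

Next I'll travel over to the rest.

```bash
cat > go.py <<'E'
from h import *
import sys
# usage: go.py x y z yaw [n]: prints tool-frame shift and rz (shortest) from current measured pose
a=list(map(float,sys.argv[1:5]));s=state();R=Ro.from_euler("xyz",s["tool_rot"]).as_matrix()
Rt=Ro.from_euler("xyz",[np.pi,0,a[3]]).as_matrix()
d=R.T@(np.array(a[:3])-s["eef_pos"]);rv=Ro.from_matrix(R.T@Rt).as_rotvec()
print("t",round(s["time"],2),"pos",s["eef_pos"].round(4),"rpy",s["tool_rot"].round(4),"w",round(s["width"],4),"F",s["contact_force"].round(1),"M",s["moment"].round(2),"q1,6",s["joint_pos"][[0,5]].round(2))
print("shift",d.round(4),"rot",rv.round(4))
E
python3 go.py .45 .13 .25 1.9
```

```text
t 2.5 pos [0.1211 0.5109 0.2241] rpy [3.1415 0.     2.9088] w 0.0853 F [ 0.1 -0.6  0. ] M [-0.02 -0.05  0.02] q1,6 [ 1.27 -0.07]
shift [-0.4079 -0.2947 -0.0259] rot [ 1.0000e-04 -0.0000e+00  1.0088e+00]
```

```bash
python3 -m handwheel '0.085 -0.041 -0.029 -0.005 0 0 0.14; 0.085 -0.082 -0.059 -0.010 0 0 0.28; 0.085 -0.122 -0.088 -0.013 0 0 0.42; 0.085 -0.163 -0.118 -0.016 0 0 0.56; 0.085 -0.204 -0.147 -0.02 0 0 0.70'; python3 go.py .45 .08 .25 1.5
```

```text
time: 3.0
eef_pos: [0.285, 0.3208, 0.2442]
tool_rot: [3.141, -0.0, 2.204]
contact_force: [0.5, 0.2, 0.2]
width: 0.0852
t 3.0 pos [0.285  0.3208 0.2442] rpy [ 3.1409e+00 -1.0000e-04  2.2035e+00] w 0.0852 F [0.5 0.2 0.2] M [ 0.01 -0.05  0.01] q1,6 [0.76 0.13]
shift [-0.2918 -0.0093 -0.0059] rot [ 6.000e-04 -3.000e-04  7.035e-01]
```

Tracking is exact. Carrying on.

```bash
python3 -m handwheel '0.085 -0.049 -0.002 -0.001 0 0 0.14; 0.085 -0.097 -0.003 -0.002 0 0 0.28; 0.085 -0.146 -0.005 -0.003 0 0 0.42; 0.085 -0.195 -0.006 -0.004 0 0 0.56; 0.085 -0.243 -0.008 -0.005 0 0 0.70'; python3 go.py .5 -.13 .25 .8
```

```text
time: 3.5
eef_pos: [0.423, 0.1182, 0.2495]
tool_rot: [3.14, -0.001, 1.498]
contact_force: [0.3, 1.0, -0.3]
width: 0.0848
t 3.5 pos [0.423  0.1182 0.2495] rpy [ 3.1403e+00 -8.0000e-04  1.4976e+00] w 0.0848 F [ 0.3  1.  -0.3] M [0.01 0.02 0.  ] q1,6 [0.19 0.26]
shift [-0.2419  0.0949 -0.0006] rot [ 0.001  -0.0013  0.6976]
```

```bash
python3 -m handwheel '0.085 -0.046 0.018 0 0 0 0.14; 0.085 -0.092 0.036 0 0 0 0.28; 0.085 -0.138 0.054 0 0 0 0.42; 0.085 -0.184 0.072 0 0 0 0.56; 0.085 -0.230 0.090 0 0 0 0.70'; python3 go.py .515 -.372 .2 .09
```

```text
time: 4.0
eef_pos: [0.4962, -0.12, 0.2496]
tool_rot: [3.141, -0.002, 0.791]
contact_force: [1.9, 1.1, 0.3]
width: 0.0851
t 4.0 pos [ 0.4962 -0.12    0.2496] rpy [ 3.1406e+00 -1.8000e-03  7.9150e-01] w 0.0851 F [1.9 1.1 0.3] M [ 0.01 -0.01  0.02] q1,6 [-0.31  0.47]
shift [-0.1661  0.1904  0.0495] rot [ 3.000e-04 -2.100e-03  7.015e-01]
```

```bash
python3 -m handwheel '0.085 -0.032 0.037 0.01 0 0 0.14; 0.085 -0.064 0.074 0.02 0 0 0.28; 0.085 -0.096 0.111 0.03 0 0 0.42; 0.085 -0.128 0.147 0.04 0 0 0.56; 0.085 -0.160 0.184 0.05 0 0 0.70'; python3 - <<'E'
from h import *
w=grab("wrist","w1")
for q in ["spanner_grip","spanner_head","rest"]:
    print(q,[(np.round(d["at"],4).tolist(),round(d["confidence"],2)) for d in pinpoint("wrist",q)[:3]])
E
python3 go.py .515 -.372 .2 .09
```

```text
time: 4.5
eef_pos: [0.5144, -0.3641, 0.1992]
tool_rot: [-3.141, -0.002, 0.086]
contact_force: [0.9, 0.2, -0.1]
width: 0.0849
spanner_grip [([0.5165, -0.3758, 0.0548], 0.75), ([0.3055, -0.4047, 0.0127], 0.74), ([0.6313, -0.402, 0.039], 0.69)]
spanner_head []
rest [([0.5362, -0.3065, 0.0016], 0.96), ([0.508, -0.2487, 0.0547], 0.46)]
t 4.7 pos [ 0.5142 -0.3629  0.1983] rpy [-3.1393e+00 -5.0000e-04  9.0300e-02] w 0.0848 F [0.1 0.8 0.4] M [ 0.07 -0.03  0.06] q1,6 [-0.67  0.81]
shift [ 0.      0.0092 -0.0017] rot [-0.0022 -0.0005  0.0003]
```

View pics/w1.png

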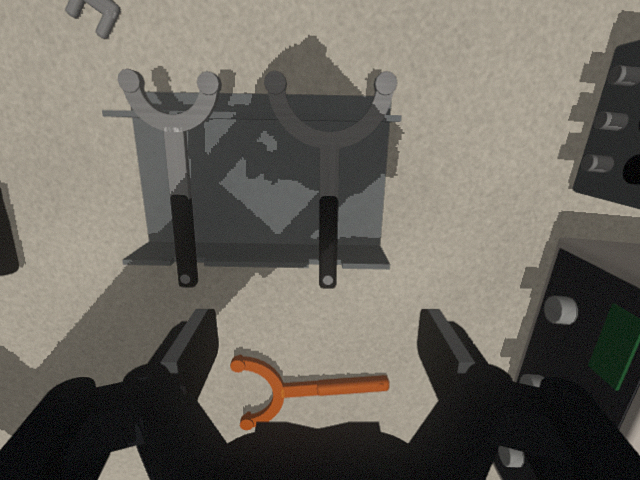

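```bash
python3 - <<'E'
from h import *
w=load("w1")
p=onplane(w,[[275.5,83],[386,82.5]],.058);print(p.round(4)); d=p[0]-p[1];print("sep",np.linalg.norm(d),"mid",p.mean(0),"yaw",np.arctan2(-d[0],d[1]))
topview(w,(.56,-.372),.060,.09,"tv1",720,0.09)
E
```

```text
[[ 0.6237 -0.3225  0.058 ]
 [ 0.6312 -0.406   0.058 ]]
sep 0.08384024782882381 mid [ 0.6274438  -0.36428324  0.058     ] yaw 0.08977601092075986
```

View pics/tv1.png

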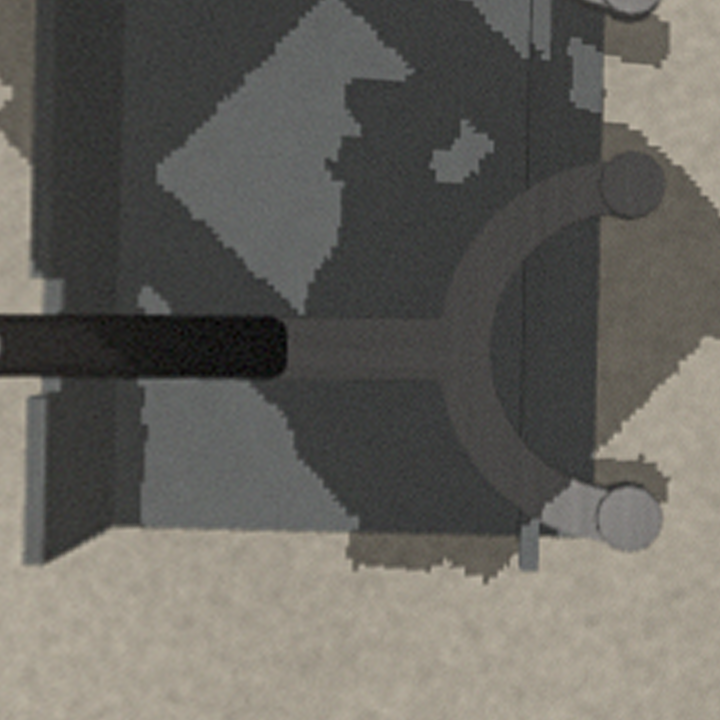

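Spanner pose: head (0.6275, -0.3640), yaw about 0.083, so the grip is at (0.518, -0.373) at height 0.054. Pin spacing comes out at 83.8 mm, which matches the larger spanner.

```bash
python3 go.py .518 -.3728 .054 .083;
```

```text
t 4.7 pos [ 0.5142 -0.3629  0.1983] rpy [-3.1393e+00 -5.0000e-04  9.0300e-02] w 0.0848 F [0.1 0.8 0.4] M [ 0.07 -0.03  0.06] q1,6 [-0.67  0.81]
shift [0.0029 0.0106 0.1443] rot [-0.0023 -0.0005  0.0073]
```

```bash
python3 -m handwheel '0.085 0.003 0.0105 0.03 -0.002 0 0.007; 0.085 0.003 0.0105 0.065 -0.002 0 0.007; 0.085 0.003 0.0105 0.10 -0.002 0 0.007; 0.085 0.003 0.0105 0.13 -0.002 0 0.007; 0.085 0.003 0.0105 0.144 -0.002 0 0.007'; python3 go.py .518 -.3728 .054 .083; python3 - <<'E'
from h import *
w=grab("wrist","w2")
E
```

```text
time: 5.2
eef_pos: [0.5177, -0.3705, 0.052]
tool_rot: [-3.139, 0.002, 0.086]
contact_force: [0.2, -0.4, -0.7]
width: 0.0852
t 5.2 pos [ 0.5177 -0.3705  0.052 ] rpy [-3.1389e+00  1.7000e-03  8.5800e-02] w 0.0852 F [ 0.2 -0.4 -0.7] M [ 0.03  0.04 -0.04] q1,6 [-0.68  0.81]
shift [ 0.0001  0.0023 -0.002 ] rot [-0.0027  0.0017  0.0028]
```

View pics/w2.png

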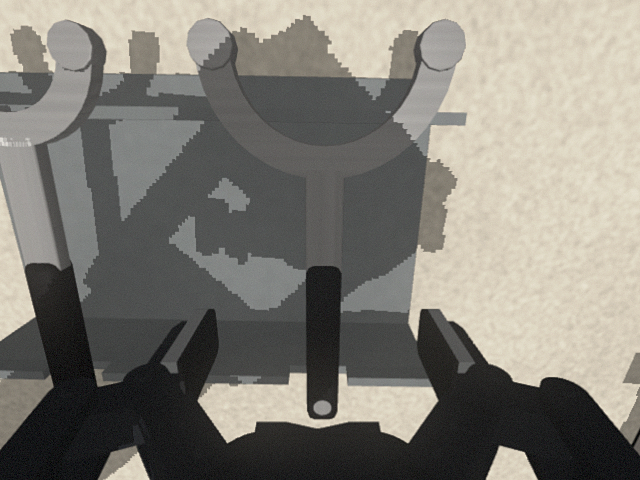

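Spanner grip is between the fingers (grip 306–341 px at row 300, fingers 217 and 420), with about 2 mm of offset to correct before closing.

```bash
python3 -m handwheel '0.085 0 0.0023 -0.002 -0.003 0.002 0.003; 0.05 0 0.0023 -0.002 -0.003 0.002 0.003; 0.0 0 0.0023 -0.002 -0.003 0.002 0.003; 0.0 0 0.0023 -0.002 -0.003 0.002 0.003; 0.0 0 0.0023 -0.002 -0.003 0.002 0.003' 100; python3 -m handwheel '0 0 0 0 0 0 0; 0 0 0 0 0 0 0; 0 0 0 0 0 0 0'; python3 go.py .518 -.3728 .054 .083
```

```text
time: 5.75
eef_pos: [0.5178, -0.373, 0.0536]
tool_rot: [3.141, -0.0, 0.082]
contact_force: [0.7, 0.3, -0.3]
width: 0.028
time: 6.05
eef_pos: [0.5179, -0.3731, 0.0539]
tool_rot: [3.141, -0.0, 0.082]
contact_force: [-0.0, -0.5, 1.1]
width: -0.0
t 6.05 pos [ 0.5179 -0.3731  0.0539] rpy [ 3.1412e+00 -3.0000e-04  8.2400e-02] w -0.0 F [-0.  -0.5  1.1] M [-0.01  0.05 -0.04] q1,6 [-0.68  0.81]
shift [ 0.0002 -0.0003 -0.0001] rot [ 0.0004 -0.0003 -0.0006]
```

```bash
python3 - <<'E'
from h import *
w=grab("wrist","w3");s=grab("side","s3");c=s["pixels"][290:420,270:470]
crop(s,290,290,450,410,5,"s3c");print(state()["width"])
E
```

```text
4.908261218740491e-05
```

View pics/w3.png

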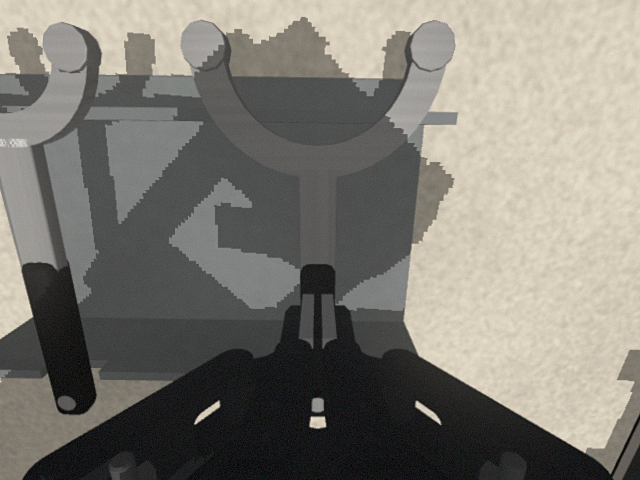

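View pics/s3c.png

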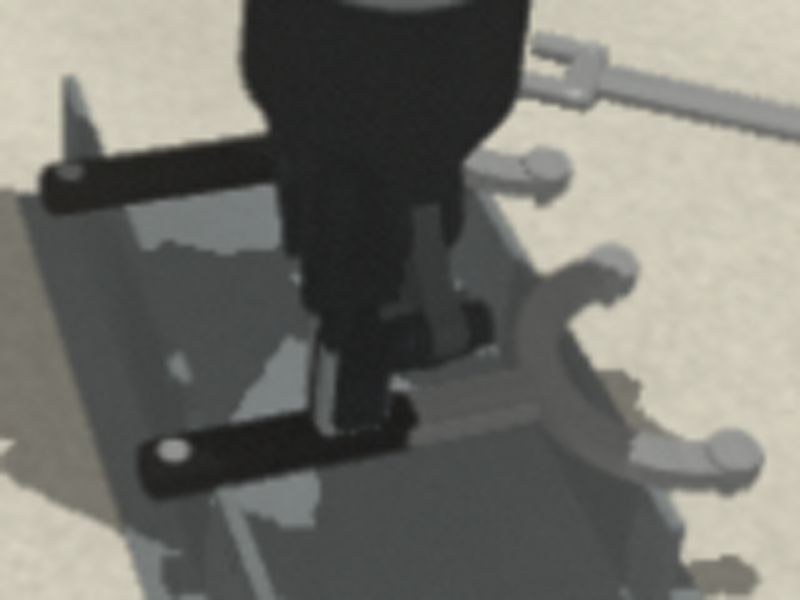

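```bash
python3 - <<'E'
from h import *
for n,pts in (("w1",[(328,230),(328,260),(328,160),(386,83),(276,83),(180,230),(400,300),(560,30)]),("w3",[(318,275),(318,230),(205,45),(432,45),(308,315),(330,315),(318,405),(560,200)]),("s3",[(330,382),(350,373),(436,381),(412,343)])):
    g=load(n)
    for p in pts:
        z=g["z_map"][p[1],p[0]];X=(ray(g,[p])*z-g["t"])@g["R"];print(n,p,z.round(4),X.round(4))
E
```

```text
w1 (328, 230) 0.3005 [[ 0.5121 -0.3731  0.0608]]
w1 (328, 260) 0.3086 [[ 0.485  -0.3756  0.0612]]
w1 (328, 160) 0.2843 [[ 0.5701 -0.3676  0.0585]]
w1 (386, 83) 0.2648 [[ 0.6306 -0.4057  0.0602]]
w1 (276, 83) 0.2663 [[ 0.6237 -0.323   0.0586]]
w1 (180, 230) 0.3005 [[ 0.5013 -0.2471  0.0607]]
w1 (400, 300) 0.3891 [[ 0.4209 -0.4634  0.    ]]
w1 (560, 30) 0.3073 [[ 0.6942 -0.5628 -0.0013]]
w3 (318, 275) 0.1547 [[ 0.5373 -0.3715  0.0614]]
w3 (318, 230) 0.1516 [[ 0.5569 -0.3698  0.0582]]
w3 (205, 45) 0.1275 [[ 0.624 -0.323  0.06 ]]
w3 (432, 45) 0.1286 [[ 0.631  -0.4056  0.0588]]
w3 (308, 315) 0.1361 [[ 0.5299 -0.3681  0.0834]]
w3 (330, 315) 0.1377 [[ 0.5298 -0.3767  0.082 ]]
w3 (318, 405) 0.1778 [[ 0.4658 -0.3774  0.061 ]]
w3 (560, 200) 0.2055 [[ 0.5699 -0.5113  0.001 ]]
s3 (330, 382) 0.6431 [[ 0.4717 -0.3834  0.0616]]
s3 (350, 373) 0.6586 [[ 0.5047 -0.3718  0.062 ]]
s3 (436, 381) 0.6485 [[ 0.6268 -0.4096  0.0607]]
s3 (412, 343) 0.7188 [[ 0.621  -0.3257  0.0607]]
```

```bash
python3 - <<'E'
from h import *
g=load("s3")
u,v,X=cloud(g)
for v0 in range(352,388,2):
  r=[]
  for u0 in (352,356,360,364,368,374):
    m=(u==u0)&(v==v0); r.append(str((X[m][0]*1000).round().astype(int)) if m.any() else "-")
  print(v0,*r)
cv2.imwrite("pics/s3d.png",cv2.resize(g["pixels"][335:395,330:410,::-1],None,fx=9,fy=9,interpolation=cv2.INTER_CUBIC))
w=load("w3");cv2.imwrite("pics/w3d.png",cv2.resize(w["pixels"][255:430,230:410,::-1],None,fx=3.4,fy=3.4,interpolation=cv2.INTER_CUBIC))
E
```

```text
352 [ 505 -371  104] [ 506 -386  118] [ 511 -390  121] [ 519 -383  113] [ 511 -419  149] [ 516 -428  157]
354 [ 506 -370   99] [ 506 -388  116] [ 512 -387  114] [ 517 -391  117] [ 510 -424  150] [ 515 -431  156]
356 [ 506 -372   97] [ 507 -386  110] [ 512 -389  112] [ 508 -414  137] [ 509 -428  151] [ 515 -433  154]
358 [ 506 -373   94] [ 507 -387  108] [ 508 -401  121] [ 509 -414  134] [ 509 -428  148] [ 514 -435  153]
360 [ 506 -371   88] [ 510 -380   96] [ 508 -402  118] [ 509 -414  130] [ 509 -427  143] [ 514 -436  150]
362 [ 506 -372   85] [ 510 -380   93] [ 508 -403  115] [ 508 -417  129] [ 510 -426  138] [ 520 -423  133]
364 [ 506 -373   82] [ 510 -381   89] [ 508 -402  111] [ 509 -414  123] [ 519 -404  111] [ 567 -308    5]
366 [ 506 -373   78] [ 510 -381   85] [ 508 -403  107] [ 520 -387   90] [ 529 -379   80] [ 566 -311    4]
368 [ 506 -374   75] [ 510 -380   80] [ 514 -388   87] [ 520 -387   86] [ 534 -366   61] [ 544 -366   59]
370 [ 507 -375   71] [ 511 -381   77] [ 515 -387   82] [ 520 -388   82] [ 533 -370   61] [ 543 -369   59]
372 [ 507 -373   65] [ 511 -380   71] [ 515 -387   78] [ 521 -386   75] [ 531 -376   63] [ 542 -374   60]
374 [ 507 -374   62] [ 511 -381   69] [ 515 -388   74] [ 522 -385   70] [ 531 -379   62] [ 541 -377   59]
376 [ 507 -377   61] [ 511 -381   64] [ 518 -379   61] [ 524 -380   61] [ 530 -380   59] [ 540 -381   58]
378 [ 505 -382   62] [ 511 -382   60] [ 518 -381   58] [ 524 -383   59] [ 531 -381   56] [ 540 -380   53]
380 [ 505 -382   58] [ 512 -382   57] [ 518 -381   54] [ 525 -381   53] [ 531 -381   52] [ 557 -342    4]
382 [ 506 -382   54] [ 512 -382   52] [ 519 -381   50] [ 539 -344    6] [ 546 -343    3] [ 555 -346    4]
384 [ 519 -344    4] [ 526 -344    4] [ 532 -346    4] [ 539 -346    3] [ 544 -350    6] [ 554 -350    4]
386 [ 518 -348    4] [ 525 -348    3] [ 530 -351    5] [ 537 -350    4] [ 543 -352    4] [ 553 -355    5]
```

View pics/s3d.png

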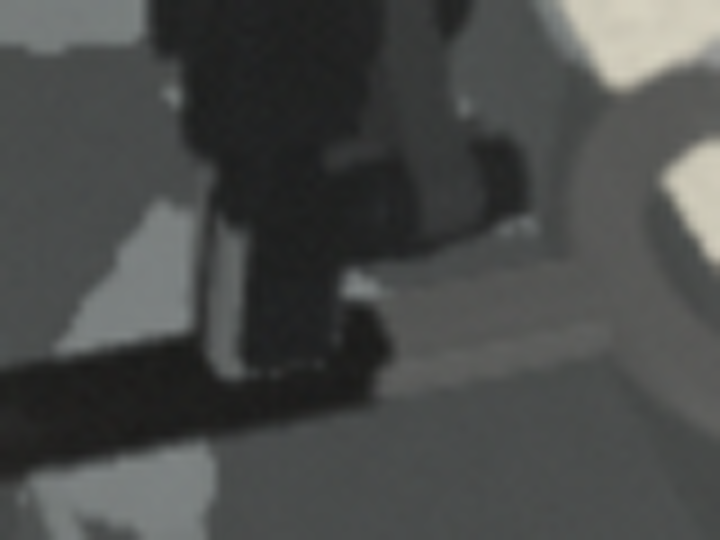

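View pics/w3d.png

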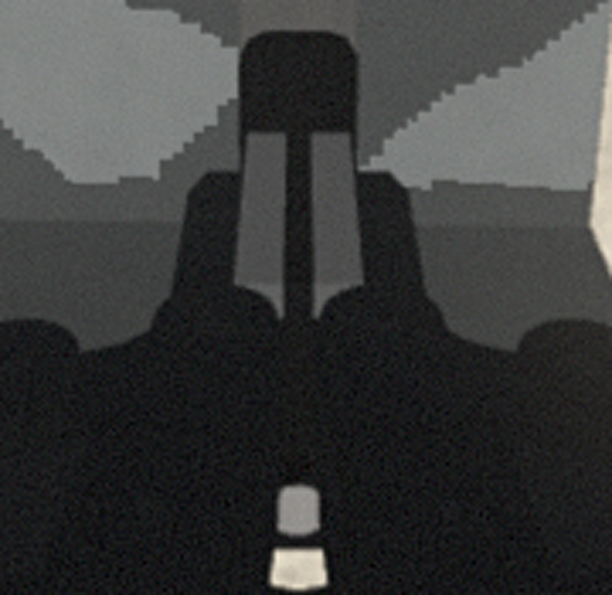

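```bash
python3 - <<'E'
from h import *
g=load("w3")
for u in (300,308,318,328):
  for v in range(270,345,6):
    z=g["z_map"][v,u];X=(ray(g,[(u,v)])*z-g["t"])@g["R"];print(u,v,(X[0]*1000).round(1),end="; ")
  print()
s=state();R=Ro.from_euler("xyz",s["tool_rot"]).as_matrix();c=-np.array(g["R"]).T@g["t"];print("cam in tool",R.T@(c-s["eef_pos"]),c,s["eef_pos"])
E
```

```text
300 270 [ 536.8 -363.3   56.2]; 300 276 [ 534.6 -363.6   57.9]; 300 282 [ 530.9 -363.7   56.3]; 300 288 [ 528.1 -363.9   56.8]; 300 294 [ 498.  -363.5    3.8]; 300 300 [ 493.7 -363.8    3.5]; 300 306 [ 525.6 -364.7   69.1]; 300 312 [ 524.9 -364.9   72.8]; 300 318 [ 525.5 -365.1   78.6]; 300 324 [ 529.3 -365.4   89.3]; 300 330 [ 529.3 -365.5   93.2]; 300 336 [ 529.1 -365.7   96.7]; 300 342 [ 530.1 -365.9  101.7]; 
308 270 [ 538.6 -366.9   59.6]; 308 276 [ 536.5 -367.1   61.5]; 308 282 [ 532.9 -367.3   59.9]; 308 288 [ 530.3 -367.6   60.7]; 308 294 [ 529.5 -367.7   64.9]; 308 300 [ 529.8 -367.8   71. ]; 308 306 [ 529.3 -368.    75.1]; 308 312 [ 529.6 -368.1   80.5]; 308 318 [ 529.2 -368.2   84.4]; 308 324 [ 529.1 -368.3   88.6]; 308 330 [ 529.2 -368.4   92.6]; 308 336 [ 529.5 -368.5   97. ]; 308 342 [ 528.6 -368.6   99.2]; 
318 270 [ 539.  -371.3   59.9]; 318 276 [ 536.7 -371.5   61.2]; 318 282 [ 534.  -371.7   61.5]; 318 288 [ 530.2 -372.1   59.7]; 318 294 [ 530.1 -372.1   65.3]; 318 300 [ 530.1 -372.    70.8]; 318 306 [ 529.8 -372.1   75.4]; 318 312 [ 529.9 -372.    80.6]; 318 318 [ 529.5 -372.1   84.4]; 318 324 [ 530.  -372.    89.4]; 318 330 [ 529.3 -372.1   92.4]; 318 336 [ 530.1 -372.    97.4]; 318 342 [ 528.5 -372.1   98.7]; 
328 270 [ 539.8 -375.6   60.9]; 328 276 [ 536.7 -376.    60.2]; 328 282 [ 534.  -376.2   60.8]; 328 288 [ 531.2 -376.4   61. ]; 328 294 [ 530.2 -376.4   64.9]; 328 300 [ 530.2 -376.3   70.3]; 328 306 [ 530.4 -376.1   75.9]; 328 312 [ 530.2 -376.    80.5]; 328 318 [ 530.2 -375.8   85. ]; 328 324 [ 529.5 -375.8   88.2]; 328 330 [ 530.7 -375.5   94.1]; 328 336 [ 530.6 -375.4   97.8]; 328 342 [ 530.8 -375.3  101.6]; 
cam in tool [ 0.08252654 -0.00033659 -0.14961549] [ 0.6000237  -0.36594211  0.20355829] [ 0.51785968 -0.37313482  0.0539158 ]
```

```bash
python3 - <<'E'
from h import *
for n in ("w1","w2"):
  g=load(n)
  u,v,X=cloud(g);c=-np.array(g["R"]).T@g["t"]
  dz=c[2]-X[:,2]
  for lo,hi in((160,260),(400,470)):
    m=(u>lo)&(u<hi)&(v>300)&(v<400)&(dz<.145)&(X[:,2]>.08 if n=="w1" else dz<.2)
    print(n,lo,"depth below cam hist",np.histogram(dz[m]*1000,bins=range(60,200,10)))
    k=np.argsort(-dz[m])[:3];print(X[m][k].round(3),dz[m][k].round(3))
cv2.imwrite("pics/w2d.png",cv2.resize(load("w2")["pixels"][280:430,120:520,::-1],None,fx=2,fy=2))
E
```

```text
w1 160 depth below cam hist (array([  15,  335,  258, 1030, 1026,  890,  521,    6,    0,    0,    0,
          0,    0]), array([ 60,  70,  80,  90, 100, 110, 120, 130, 140, 150, 160, 170, 180,
       190]))
[[ 0.508 -0.321  0.219]
 [ 0.513 -0.321  0.219]
 [ 0.517 -0.321  0.219]] [0.13 0.13 0.13]
w1 400 depth below cam hist (array([ 14, 287, 171, 990, 933, 872, 520,   4,   0,   0,   0,   0,   0]), array([ 60,  70,  80,  90, 100, 110, 120, 130, 140, 150, 160, 170, 180,
       190]))
[[ 0.512 -0.407  0.218]
 [ 0.525 -0.406  0.219]
 [ 0.526 -0.406  0.219]] [0.131 0.13  0.13 ]
w2 160 depth below cam hist (array([  19,  347,  250, 1067, 1025,  881,  489,    0,   38,    0,    0,
          0,    0]), array([ 60,  70,  80,  90, 100, 110, 120, 130, 140, 150, 160, 170, 180,
       190]))
[[ 0.477 -0.335  0.057]
 [ 0.477 -0.338  0.057]
 [ 0.475 -0.333  0.057]] [0.145 0.145 0.145]
w2 400 depth below cam hist (array([  16,  287,  169, 1017,  925,  867,  504,    1,   16,    0,    0,
          0,    0]), array([ 60,  70,  80,  90, 100, 110, 120, 130, 140, 150, 160, 170, 180,
       190]))
[[ 0.483 -0.419  0.057]
 [ 0.483 -0.42   0.057]
 [ 0.484 -0.424  0.057]] [0.145 0.145 0.145]
```

View pics/w2d.png

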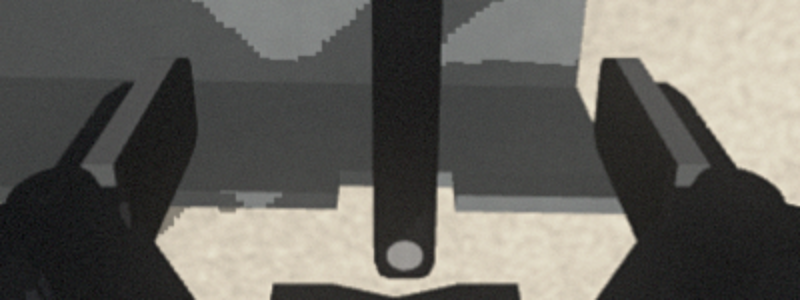

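The fingers shut on nothing. In depth, the shut fingertips lie 143 mm below the wrist camera, while the reported TCP lies 150 mm below it. With tips 19 mm ahead, the true grasp point is about 26 mm further back (higher) than reported. The spanner did not move and sideways agreement is good. I'll reopen, go 26 mm lower and close again.

```bash
python3 -m handwheel '0.085 0 0 -0.002 0 0 0; 0.085 0 0 -0.002 0 0 0; 0.085 0 0 -0.002 0 0 0; 0.085 0 0 -0.002 0 0 0;0.085 0 0 -0.002 0 0 0'; python3 go.py .518 -.3730 .028 .083
```

```text
time: 6.65
eef_pos: [0.5178, -0.3731, 0.0557]
tool_rot: [3.141, -0.0, 0.082]
contact_force: [-0.5, -0.3, -0.5]
width: 0.0719
t 6.65 pos [ 0.5178 -0.3731  0.0557] rpy [ 3.1414e+00 -1.0000e-04  8.2400e-02] w 0.0719 F [-0.5 -0.3 -0.5] M [ 0.01 -0.   -0.  ] q1,6 [-0.68  0.81]
shift [ 0.0002 -0.      0.0277] rot [ 0.0002 -0.0001 -0.0006]
```

```bash
python3 -m handwheel '0.085 0 0 0.005 0 0 0; 0.085 0 0 0.015 0 0 0; 0.085 0 0 0.0275 0 0 0; 0.04 0 0 0.0275 0 0 0; 0 0 0 0.0275 0 0 0' 100;  python3 go.py .518 -.3730 .028 .083;  python3 -m handwheel '0 0 0 0 0 0 0; 0 0 0 0 0 0 0; 0 0 0 0 0 0 0; 0 0 0 0 0 0 0'; python3 go.py .518 -.3730 .028 .083; python3 -c "
from h import *
grab('wrist','w4')"
```

```text
time: 7.15
eef_pos: [0.5174, -0.3728, 0.0272]
tool_rot: [-3.141, 0.001, 0.082]
contact_force: [-0.2, -0.1, -0.3]
width: 0.0585
t 7.15 pos [ 0.5174 -0.3728  0.0272] rpy [-3.1406e+00  1.0000e-03  8.2400e-02] w 0.0585 F [-0.2 -0.1 -0.3] M [-0.04  0.02  0.01] q1,6 [-0.68  0.81]
shift [ 0.0006  0.0003 -0.0008] rot [-0.001   0.001  -0.0006]
time: 7.55
eef_pos: [0.5177, -0.373, 0.028]
tool_rot: [-3.141, 0.0, 0.082]
contact_force: [-0.3, 0.5, 3.1]
width: 0.0141
t 7.55 pos [ 0.5177 -0.373   0.028 ] rpy [-3.1414e+00  3.0000e-04  8.2400e-02] w 0.0141 F [-0.3  0.5  3.1] M [ 0.05  0.06 -0.02] q1,6 [-0.68  0.81]
shift [ 0.0003  0.0001 -0.    ] rot [-0.0002  0.0003 -0.0006]
```

View pics/w4.png

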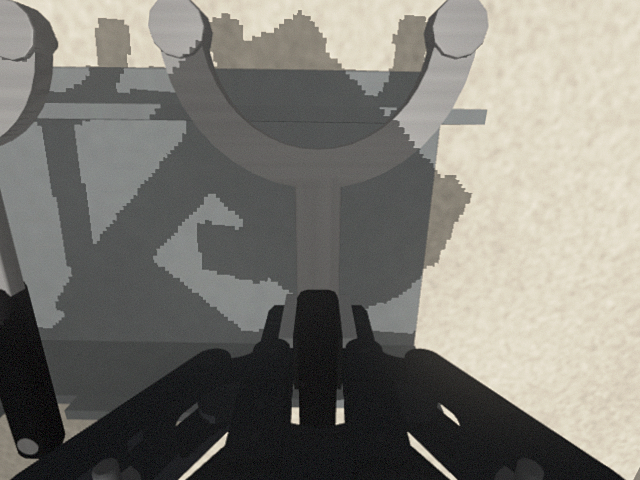

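Gripped (width 14 mm, grip between the pads at 318,350). Lifting.

```bash
python3 -m handwheel '0 0 0 -0.01 0 0 0; 0 0 0 -0.025 0 0 0; 0 0 0 -0.05 0 0 0; 0 0 0 -0.085 0 0 0; 0 0 0 -0.12 0 0 0' 110;  python3 - <<'E'
from h import *
g=grab('wrist','w5');s=state();print(s['time'],s['eef_pos'],s['tool_rot'],s['width'],s['contact_force'],s['moment'])
E
```

```text
time: 8.1
eef_pos: [0.5174, -0.3728, 0.1498]
tool_rot: [-3.141, 0.001, 0.082]
contact_force: [1.2, -1.1, -3.0]
width: 0.0141
8.15 [ 0.51955492 -0.37444406  0.15807359] [ 3.13413241 -0.00768937  0.08249507] 0.01435198205500248 [ 0.65826948 -0.47080229  4.13956053] [-0.05957538 -0.03532575  0.01641101]
```

View pics/w5.png

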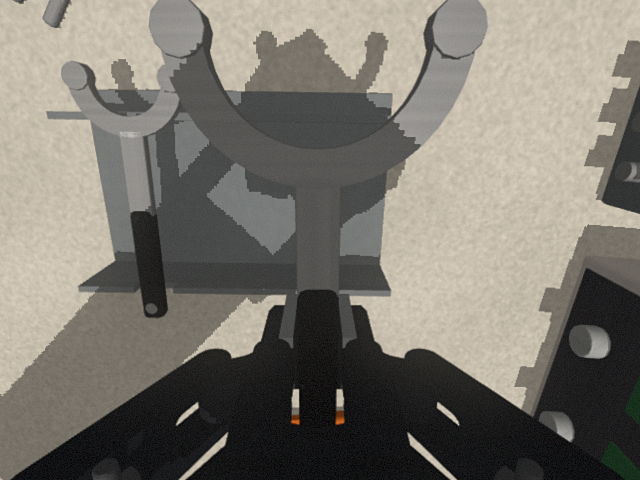

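```bash
python3 go.py .4347 .0442 .165 .785; python3 - <<'E'
from h import *
g=load("w5");gr=load("w4")
for n,g in(("w4",gr),("w5",g)):
  d=ray(g,[[177,25],[460,25],[318,160],[318,240],[318,310]]);
  for q,dd in zip([[177,25],[460,25],[318,160],[318,240],[318,310]],d):
    z=np.median(g["z_map"][q[1]-2:q[1]+3,q[0]-2:q[0]+3]);print(n,q,z,(dd*z).round(4))
E
```

```text
t 8.15 pos [ 0.5196 -0.3744  0.1581] rpy [ 3.1341 -0.0077  0.0825] w 0.0144 F [ 0.7 -0.5  4.1] M [-0.06 -0.04  0.02] q1,6 [-0.68  0.81]
shift [-0.05   -0.4241 -0.0105] rot [ 0.0099 -0.0048 -0.7025]
w4 [177, 25] 0.10315215 [-0.0413 -0.0637  0.1032]
w4 [460, 25] 0.102923095 [ 0.0419 -0.0636  0.1029]
w4 [318, 160] 0.11726924 [ 0.0002 -0.0271  0.1173]
w4 [318, 240] 0.12621927 [ 0.0003 -0.0005  0.1262]
w4 [318, 310] 0.13142173 [0.0003 0.0256 0.1314]
w5 [177, 25] 0.1033392 [-0.0414 -0.0638  0.1033]
w5 [460, 25] 0.10348915 [ 0.0422 -0.0639  0.1035]
w5 [318, 160] 0.11751032 [ 0.0002 -0.0271  0.1175]
w5 [318, 240] 0.12602332 [ 0.0003 -0.0005  0.126 ]
w5 [318, 310] 0.13185231 [0.0003 0.0257 0.1319]
```

```bash
python3 -m handwheel '0 -0.005 -0.043 -0.002 0.002 -0.001 -0.07; 0 -0.01 -0.086 -0.004 0.004 -0.002 -0.14; 0 -0.015 -0.13 -0.006 0.006 -0.003 -0.21; 0 -0.021 -0.176 -0.008 0.008 -0.004 -0.28; 0 -0.026 -0.22 -0.01 0.01 -0.005 -0.35';python3 go.py .4347 .0442 .165 .785
```

```text
time: 8.65
eef_pos: [0.4747, -0.1556, 0.1669]
tool_rot: [-3.141, -0.002, 0.435]
contact_force: [2.3, 0.8, -1.8]
width: 0.0138
t 8.65 pos [ 0.4747 -0.1556  0.1669] rpy [-3.1411e+00 -2.1000e-03  4.3510e-01] w 0.0138 F [ 2.3  0.8 -1.8] M [-0.01  0.1  -0.  ] q1,6 [-0.39  0.74]
shift [ 0.0479 -0.198   0.0021] rot [-1.000e-04 -2.200e-03 -3.499e-01]
```

```bash
python3 -m handwheel '0 0.01 -0.042 0 0 0 -0.08; 0 0.02 -0.084 0 0 0 -0.16; 0 0.029 -0.126 0.001 0 -0.001 -0.24; 0 0.039 -0.162 0.002 0 -0.002 -0.30; 0 0.048 -0.198 0.002 0 -0.002 -0.35'; python3 -m handwheel '0 0 0 0.012 0 0 0; 0 0 0 0.025 0 0 0;0 0 0 0.025 0 0 0'; python3 - <<'E'
from h import *
g=grab('wrist','w6');s=state();print(s['time'],s['eef_pos'],s['tool_rot'],s['width'],s['contact_force'],s['moment'])
E
python3 go.py .4347 .0442 .14 .785
```

```text
time: 9.15
eef_pos: [0.4342, 0.0458, 0.1658]
tool_rot: [3.141, -0.001, 0.788]
contact_force: [0.4, -0.3, -2.7]
width: 0.0137
time: 9.45
eef_pos: [0.4331, 0.045, 0.1387]
tool_rot: [-3.14, 0.002, 0.787]
contact_force: [0.6, -1.1, -3.9]
width: 0.0137
9.5 [0.43363541 0.04482719 0.13968614] [-3.14088241e+00  9.15608509e-04  7.86045109e-01] 0.013844518150515413 [-0.4316828  -0.98457193 -1.97564759] [-0.06956295  0.07065289 -0.02413493]
t 9.5 pos [0.4336 0.0448 0.1397] rpy [-3.1409e+00  9.0000e-04  7.8600e-01] w 0.0138 F [-0.4 -1.  -2. ] M [-0.07  0.07 -0.02] q1,6 [0.02 0.8 ]
shift [ 0.0003  0.0012 -0.0003] rot [-0.0007  0.0009  0.001 ]
```

View pics/w6.png

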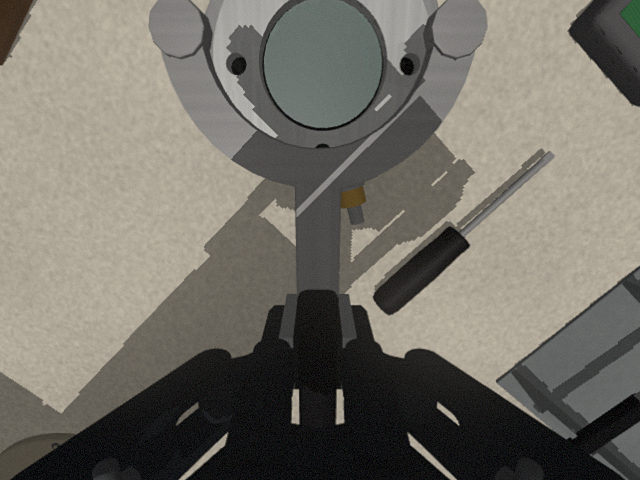

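The picture shows fork ends at (177,25) and (460,25), and ring holes at (237,65), (407,65) and (322,148). The window is at (322,62). I'll measure precisely in the camera frame.

```bash
python3 - <<'E'
from h import *
g=load("w6")
cv2.imwrite("pics/w6c.png",cv2.resize(g["pixels"][0:165,140:500,::-1],None,fx=2.2,fy=2.2,interpolation=cv2.INTER_CUBIC))
for q in [(150,20),(177,45),(177,20),(460,20),(460,45),(318,170),(250,150),(215,70),(270,130),(380,130),(322,135),(345,135),(300,135),(225,75),(420,75)]:
    z=np.median(g["z_map"][q[1]-1:q[1]+2,q[0]-1:q[0]+2]);X=(ray(g,[q])*z-g["t"])@g["R"];print(q,z.round(4),X[0].round(4))
E
```

```text
(150, 20) 0.103 [0.4775 0.1586 0.1698]
(177, 45) 0.1047 [0.478  0.1486 0.1702]
(177, 20) 0.1027 [0.4832 0.1527 0.1702]
(460, 20) 0.103 [0.5421 0.0941 0.1697]
(460, 45) 0.1049 [0.5379 0.0889 0.17  ]
(318, 170) 0.1182 [0.4815 0.0925 0.1685]
(250, 150) 0.1162 [0.4702 0.113  0.1684]
(215, 70) 0.1698 [0.4741 0.1556 0.1009]
(270, 130) 0.1799 [0.4724 0.1181 0.0995]
(380, 130) 0.1147 [0.5049 0.0873 0.1678]
(322, 135) 0.1805 [0.4895 0.0975 0.0996]
(345, 135) 0.1799 [0.4978 0.0893 0.1003]
(300, 135) 0.1802 [0.4815 0.1055 0.1   ]
(225, 75) 0.1717 [0.4758 0.1511 0.0996]
(420, 75) 0.1127 [0.5256 0.0904 0.1643]
```

View pics/w6c.png

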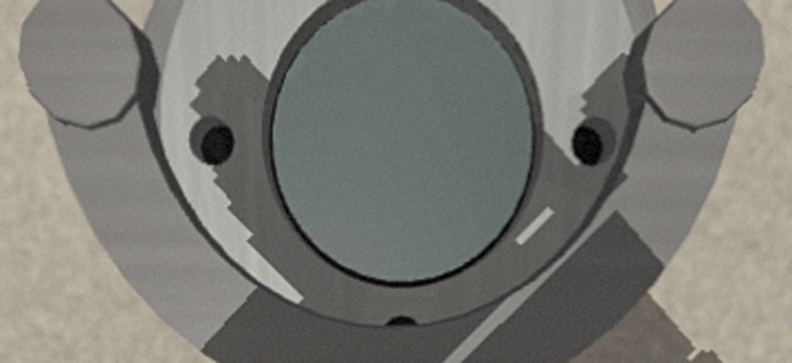

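```bash
python3 - <<'E'
from h import *
g=load("w6")
yaw=.786;x=np.array([np.cos(yaw),np.sin(yaw)]);y=np.array([-np.sin(yaw),np.cos(yaw)])
def loc(P):P=np.atleast_2d(P)[:,:2]-[.4336,.0448];return np.c_[P@x,P@y]*1000
print("hole L,R",loc(onplane(g,[[236.4,63.6],[410,64]],.100)))
print("hole near bottom edge visible top",loc(onplane(g,[[322,144]],.1)))
print("window L,R,bottom",loc(onplane(g,[[260.5,62],[386,62],[323,130.5]],.1)))
print("cap bottoms",loc(onplane(g,[[176.8,58.6],[459.5,59.5]],.170)))
print("cap sides at v25",loc(onplane(g,[[149.1,25],[204.5,25],[431.8,25],[487.3,25]],.170)))
print("neck sides",loc(onplane(g,[[296,200],[341,200]],.170)))
E
```

```text
hole L,R [[109.94950708  39.25045872]
 [109.80272806 -44.60642663]]
hole near bottom edge visible top [[72.35572912 -2.26896016]]
window L,R,bottom [[110.62743662  27.56402767]
 [110.64781534 -32.95432059]
 [ 79.0112709   -2.74856478]]
cap bottoms [[101.19693172  42.57014001]
 [100.96570846 -42.94140024]]
cap sides at v25 [[110.19506145  49.68683409]
 [110.11367595  33.29689621]
 [110.11818165 -33.63411482]
 [110.20187426 -50.022227  ]]
neck sides [[57.74589097  7.29572281]
 [57.7563561  -8.01293078]]
```

Offset: the ring centre is 2.5 mm to tool +y and 0.4 mm ahead of the pins, with yaw aligned. Correcting, then going down to 17 mm above the ring to look again.

```bash
python3 -m handwheel '0 0.0004 0.0025 0.0 -0.0007 0.0009 0; 0 0.0004 0.0025 0.015 -0.0007 0.0009 0; 0 0.0004 0.0025 0.03 -0.0007 0.0009 0; 0 0.0004 0.0025 0.035 -0.0007 0.0009 0; 0 0.0004 0.0025 0.035 -0.0007 0.0009 0'; python3 - <<'E'
from h import *
g=grab('wrist','w7');s=state();print(s['time'],s['eef_pos'],s['tool_rot'],s['width'],s['contact_force'],s['moment'])
cv2.imwrite("pics/w7c.png",cv2.resize(g["pixels"][0:165,140:500,::-1],None,fx=2.2,fy=2.2,interpolation=cv2.INTER_CUBIC))
s=grab('side','s7');cv2.imwrite("pics/s7c.png",cv2.resize(s["pixels"][165:265,240:370,::-1],None,fx=6,fy=6,interpolation=cv2.INTER_CUBIC))
E
```

```text
time: 10.0
eef_pos: [0.4355, 0.0428, 0.1043]
tool_rot: [-3.141, 0.001, 0.785]
contact_force: [0.6, 0.4, -2.2]
width: 0.0141
10.05 [0.43592319 0.04291947 0.10509273] [ 3.14148630e+00 -7.51446644e-05  7.85183441e-01] 0.01399522771209906 [ 0.23831888  0.53585852 -3.04051058] [-0.0923444   0.04617886 -0.02528332]
```

View pics/w7c.png

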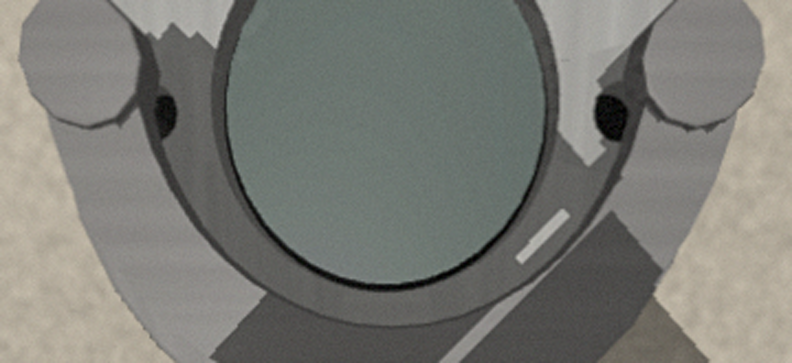

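View pics/s7c.png

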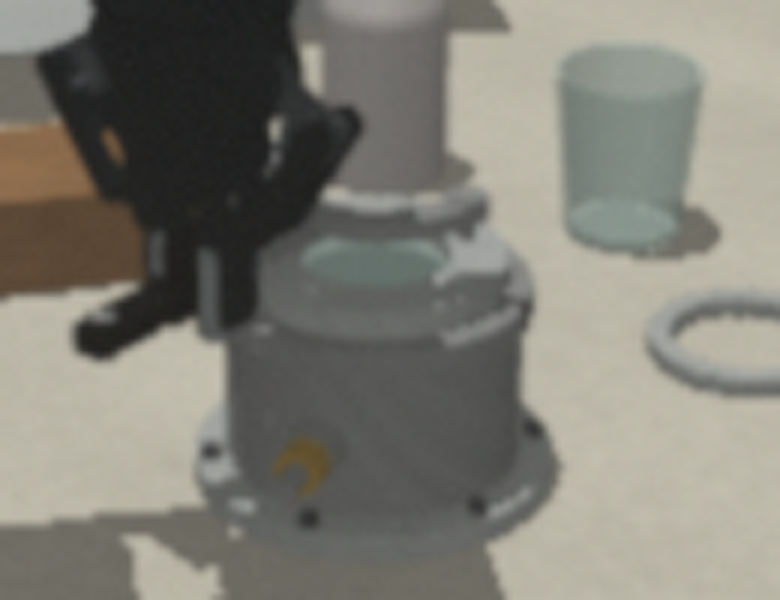

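```bash
python3 - <<'E'
from h import *
g=load("w7")
e=np.array([.43592,.04292]);yaw=.7852;x=np.array([np.cos(yaw),np.sin(yaw)]);y=np.array([-np.sin(yaw),np.cos(yaw)])
def loc(P):P=np.atleast_2d(P)[:,:2]-e;return (np.c_[P@x,P@y]*1000).round(2)
c=lambda a:[[p[0]/2.2+140,p[1]/2.2] for p in a]
for q in [(177,20),(460,20),(318,170),(230,130),(400,120)]:
    z=np.median(g["z_map"][q[1]-1:q[1]+2,q[0]-1:q[0]+2]);X=(ray(g,[q])*z-g["t"])@g["R"];print(q,z.round(4),X[0].round(4))
print("ring bore L,R,bottom",loc(onplane(g,c([[212.5,100],[557,100],[386,290]]),.1)))
print("hole: L right edge, L bottom; R left edge,R bottom,top",loc(onplane(g,c([[177,117],[163,139],[594,117],[614,141],[612,95]]),.1)))
print("cap bottoms",loc(onplane(g,c([[81,129],[703,131]]),.135)))
print("cap sides",loc(onplane(g,c([[20,55],[142,55],[642,55],[764,55]]),.135)))
# ring outer edge seen near
E
```

```text
(177, 20) 0.1029 [0.4857 0.1505 0.1358]
(460, 20) 0.1028 [0.5444 0.0917 0.1358]
(318, 170) 0.1188 [0.4839 0.0901 0.1336]
(230, 130) 0.1145 [0.4729 0.1195 0.1339]
(400, 120) 0.1137 [0.514  0.0827 0.1336]
ring bore L,R,bottom [[111.23  31.12]
 [111.18 -29.89]
 [ 78.95   0.46]]
hole: L right edge, L bottom; R left edge,R bottom,top [[108.54  37.64]
 [105.    40.46]
 [108.49 -36.66]
 [104.61 -40.57]
 [112.   -39.57]]
cap bottoms [[101.12  42.43]
 [100.82 -43.67]]
cap sides [[110.2   49.59]
 [110.1   33.08]
 [110.06 -34.3 ]
 [110.13 -50.8 ]]
```

```bash
python3 -m handwheel '0 0.0005 -0.0012 0 0 0 0; 0 0.0005 -0.0012 0.006 0 0 0; 0 0.0005 -0.0012 0.012 0 0 0; 0 0.0005 -0.0012 0.012 0 0 0; 0 0.0005 -0.0012 0.012 0 0 0'; python3 - <<'E'
from h import *
g=grab('wrist','w8');s=state();print(s['time'],s['eef_pos'],s['tool_rot'],s['width'],s['contact_force'],s['moment'])
cv2.imwrite("pics/w8c.png",cv2.resize(g["pixels"][0:165,140:500,::-1],None,fx=2.2,fy=2.2,interpolation=cv2.INTER_CUBIC))
E
```

```text
time: 10.6
eef_pos: [0.4355, 0.0442, 0.0932]
tool_rot: [3.141, -0.0, 0.785]
contact_force: [0.4, 0.3, -2.0]
width: 0.0139
10.65 [0.4356662  0.04427521 0.09346643] [ 3.14095751e+00 -6.46617436e-04  7.85501543e-01] 0.013956854974674691 [-0.57261928 -0.56940729 -1.90783629] [-0.05814043  0.04434851 -0.01899417]
```

View pics/w8c.png

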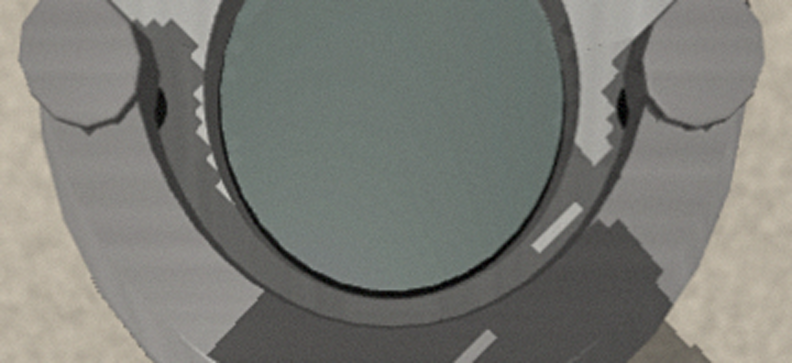

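```bash
python3 - <<'E'
from h import *
g=load("w8")
e=np.array([.43567,.04427]);yaw=.7855;x=np.array([np.cos(yaw),np.sin(yaw)]);y=np.array([-np.sin(yaw),np.cos(yaw)])
def loc(P):P=np.atleast_2d(P)[:,:2]-e;return (np.c_[P@x,P@y]*1000).round(2)
c=lambda a:[[p[0]/2.2+140,p[1]/2.2] for p in a]
print("bore L,R,bottom",loc(onplane(g,c([[205,90],[579,90],[392,299]]),.1)))
print("hole inner edges",loc(onplane(g,c([[167,108],[616,108]]),.1)), "bottoms",loc(onplane(g,c([[157,128],[627,127]]),.1)))
print("cap bottoms",loc(onplane(g,c([[83,130],[702,130]]),.1235)))
print("cap sides",loc(onplane(g,c([[20,55],[142,55],[642,55],[764,55]]),.1235)))
E
```

```text
bore L,R,bottom [[110.85  29.96]
 [110.84 -31.32]
 [ 77.9   -0.69]]
hole inner edges [[108.22  36.43]
 [108.21 -37.62]] bottoms [[105.25  38.35]
 [105.38 -39.7 ]]
cap bottoms [[101.26  42.32]
 [101.25 -43.7 ]]
cap sides [[110.5   49.77]
 [110.41  33.21]
 [110.4  -34.44]
 [110.48 -51.02]]
```

Now symmetric: the hole edges at 167 and 616 straddle the fork middle at 392. Lowering gently while watching force.

```bash
python3 -m handwheel '0 -0.0003 0 0.002 0 0 0; 0 -0.0003 0 0.005 0 0 0; 0 -0.0003 0 0.008 0 0 0; 0 -0.0003 0 0.010 0 0 0; 0 -0.0003 0 0.010 0 0 0';python3 go.py .4355 .0442 .078 .785
```

```text
time: 11.15
eef_pos: [0.4352, 0.044, 0.083]
tool_rot: [3.142, -0.0, 0.785]
contact_force: [-0.7, -0.1, -3.0]
width: 0.0139
t 11.15 pos [0.4352 0.044  0.083 ] rpy [ 3.1416 -0.      0.7855] w 0.0139 F [-0.7 -0.1 -3. ] M [-0.1  -0.02 -0.03] q1,6 [0.02 0.8 ]
shift [0.0003 0.0001 0.005 ] rot [ 0.     -0.      0.0005]
```

Pins are 5 mm in with no contact force. Going on to full depth.

```bash
python3 -m handwheel '0 0 0 0.002 0 0 0; 0 0 0 0.0035 0 0 0; 0 0 0 0.005 0 0 0; 0 0 0 0.005 0 0 0';python3 go.py .4355 .0442 .078 .785; python3 - <<'E'
from h import *
g=grab('wrist','w9')
cv2.imwrite("pics/w9c.png",cv2.resize(g["pixels"][0:165,140:500,::-1],None,fx=2.2,fy=2.2,interpolation=cv2.INTER_CUBIC))
s=grab('side','s9');cv2.imwrite("pics/s9c.png",cv2.resize(s["pixels"][175:265,240:370,::-1],None,fx=6,fy=6,interpolation=cv2.INTER_CUBIC))
for n,g,pts in(("w",g,[(177,20),(460,20),(318,170),(230,130),(400,120)]),):
  for q in pts:
    z=np.median(g["z_map"][q[1]-1:q[1]+2,q[0]-1:q[0]+2]);X=(ray(g,[q])*z-g["t"])@g["R"];print(q,z.round(4),X[0].round(4))
E
```

```text
time: 11.55
eef_pos: [0.4352, 0.044, 0.078]
tool_rot: [3.142, 0.0, 0.786]
contact_force: [-0.9, -0.1, -2.0]
width: 0.0142
t 11.55 pos [0.4352 0.044  0.078 ] rpy [3.1415 0.     0.7855] w 0.0142 F [-0.9 -0.1 -2. ] M [-0.05  0.1   0.02] q1,6 [0.02 0.8 ]
shift [0.0003 0.0001 0.    ] rot [0.0001 0.     0.0005]
(177, 20) 0.1027 [0.4853 0.1517 0.1097]
(460, 20) 0.1028 [0.5441 0.093  0.1096]
(318, 170) 0.1178 [0.4837 0.0915 0.1084]
(230, 130) 0.114 [0.4726 0.1207 0.1081]
(400, 120) 0.1132 [0.5135 0.0841 0.1079]
```

View pics/w9c.png

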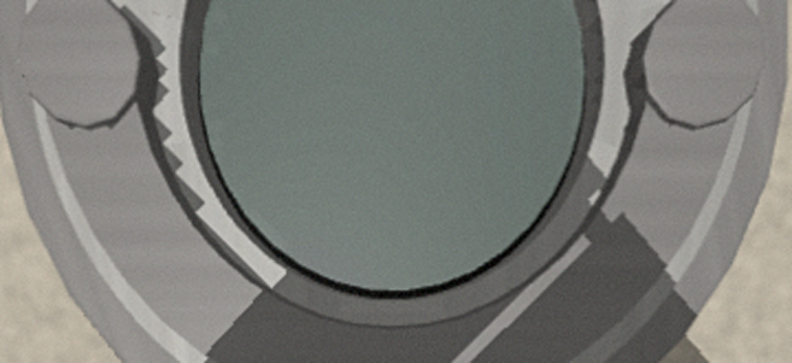

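View pics/s9c.png

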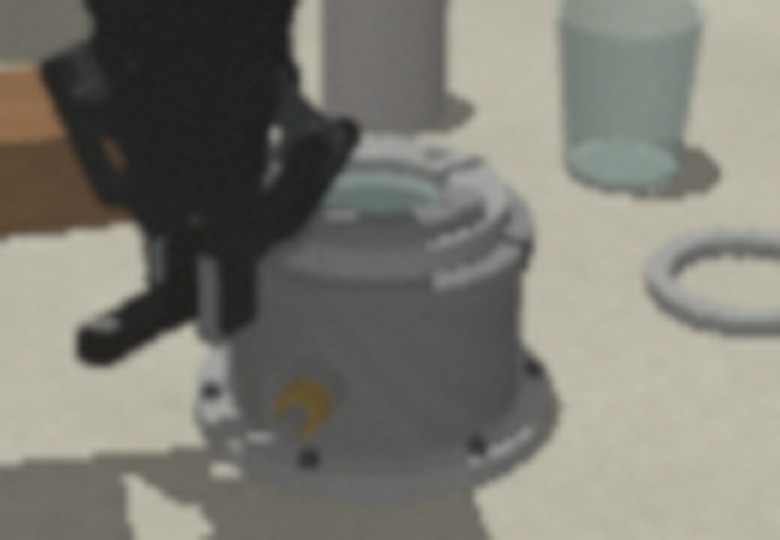

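```bash
python3 -m handwheel '0 0 0 0.0005 0 0 0; 0 0 0 0.001 0 0 0; 0 0 0 0.001 0 0 0';python3 go.py .4355 .0442 .078 .785
```

```text
time: 11.95
eef_pos: [0.4353, 0.044, 0.0775]
tool_rot: [3.141, -0.0, 0.786]
contact_force: [-2.2, -0.8, 1.8]
width: 0.0142
t 11.95 pos [0.4353 0.044  0.0775] rpy [ 3.1412e+00 -2.0000e-04  7.8550e-01] w 0.0142 F [-2.2 -0.8  1.8] M [-0.06  0.36  0.05] q1,6 [0.02 0.8 ]
shift [ 0.0003 -0.     -0.0005] rot [ 0.0004 -0.0002  0.0005]
```

Seated: pressing has raised the vertical force by about 4 N and the fork top is level with 0.108. Now turning clockwise about the ring axis (110 mm ahead in tool x).

```bash
python3 -m handwheel '0 0.0003 -0.0088 0.0003 0 0 0.08; 0 0.0014 -0.0174 0.0003 0 0 0.16; 0 0.0031 -0.0260 0.0003 0 0 0.24; 0 0.0056 -0.0345 0.0003 0 0 0.32; 0 0.0086 -0.0426 0.0003 0 0 0.40' 120;python3 go.py .4355 .0442 .0772 .385; python3 - <<'E'
from h import *
g=grab('wrist','w10');s=state()
yaw=s["tool_rot"][2];print("head est",s["eef_pos"][:2]+.1095*np.array([np.cos(yaw),np.sin(yaw)]))
E
```

```text
time: 12.45
eef_pos: [0.4109, 0.0794, 0.0775]
tool_rot: [3.139, 0.001, 0.382]
contact_force: [-3.3, -6.1, 3.1]
width: 0.014
t 12.45 pos [0.4109 0.0794 0.0775] rpy [3.1392e+00 9.0000e-04 3.8170e-01] w 0.014 F [-3.3 -6.1  3.1] M [-0.82  0.44  0.09] q1,6 [0.1  1.29]
shift [0.0097 0.0418 0.0003] rot [ 0.0024  0.0009 -0.0033]
head est [0.51240914 0.12066943]
```

View pics/w10.png

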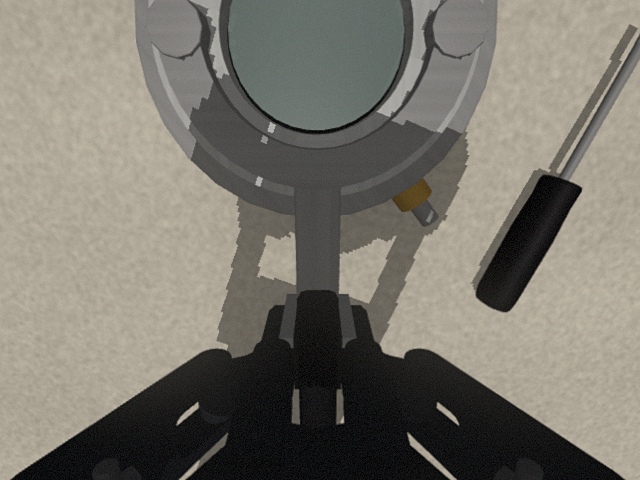

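Ring turns, with about 6 N of drag at the grip, and the pins stay in. Continuing.

```bash
python3 -m handwheel '0 0.0005 -0.0090 0.0003 0.002 0 0.08; 0 0.0016 -0.0177 0.0003 0.002 0 0.16; 0 0.0034 -0.0263 0.0003 0.002 0 0.24; 0 0.0059 -0.0348 0.0003 0.002 0 0.32; 0 0.0089 -0.0429 0.0003 0.002 0 0.40';python3 go.py .4355 .0442 .0772 -.02; python3 - <<'E'
from h import *
g=grab('scene','c11');s=state()
yaw=s["tool_rot"][2];print("head est",s["eef_pos"][:2]+.1095*np.array([np.cos(yaw),np.sin(yaw)]))
crop(g,310,180,430,280,6,"c11c")
E
```

```text
time: 13.0
eef_pos: [0.4029, 0.1231, 0.0774]
tool_rot: [3.14, 0.001, -0.026]
contact_force: [-4.0, -4.4, 3.0]
width: 0.0139
t 13.0 pos [0.4029 0.1231 0.0774] rpy [ 3.1402e+00  7.0000e-04 -2.5600e-02] w 0.0139 F [-4.  -4.4  3. ] M [-0.68  0.29  0.07] q1,6 [0.21 1.81]
shift [0.0346 0.0781 0.0003] rot [ 0.0014  0.0007 -0.0056]
head est [0.51236582 0.12080768]
```

View pics/c11c.png

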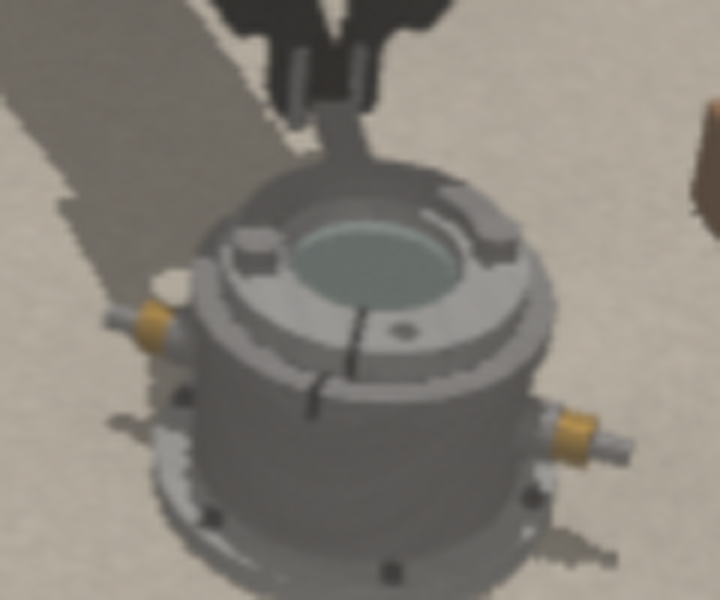

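The ring line (352,375 in the crop) is about 0.2 rad short of the cell line (318,383). Going slower now, watching the lateral force for the stop.

```bash
python3 -m handwheel '0 0.0 -0.0033 0.0003 0.001 0 0.03; 0 0.0002 -0.0066 0.0003 0.001 0 0.06; 0 0.0005 -0.0099 0.0003 0.001 0 0.09; 0 0.0008 -0.0131 0.0003 0.001 0 0.12';python3 go.py .4355 .0442 .0772 -.145; python3 -m handwheel '0 0.0 -0.0022 0.0003 0.001 0 0.02; 0 0.0001 -0.0044 0.0003 0.001 0 0.04;0 0.0001 -0.0044 0.0003 0.001 0 0.04';python3 go.py .4355 .0442 .0772 -.185; python3 - <<'E'
from h import *
g=grab('scene','c12');crop(g,310,180,430,280,6,"c12c")
E
```

```text
time: 13.45
eef_pos: [0.4041, 0.1368, 0.0774]
tool_rot: [3.141, 0.0, -0.15]
contact_force: [-3.4, -3.6, 3.0]
width: 0.0139
t 13.45 pos [0.4041 0.1368 0.0774] rpy [ 3.1409e+00  5.0000e-04 -1.4960e-01] w 0.0139 F [-3.4 -3.6  3. ] M [-0.61  0.36  0.07] q1,6 [0.24 1.96]
shift [0.0449 0.0868 0.0003] rot [ 0.0007  0.0005 -0.0046]
time: 13.75
eef_pos: [0.4048, 0.141, 0.0774]
tool_rot: [3.141, 0.001, -0.189]
contact_force: [-4.9, -3.0, 3.7]
width: 0.0141
t 13.75 pos [0.4048 0.141  0.0774] rpy [ 3.1413e+00  5.0000e-04 -1.8920e-01] w 0.0141 F [-4.9 -3.   3.7] M [-0.46  0.5   0.05] q1,6 [0.25 2.01]
shift [0.0484 0.0893 0.0002] rot [ 0.0003  0.0005 -0.0042]
```

View pics/c12c.png

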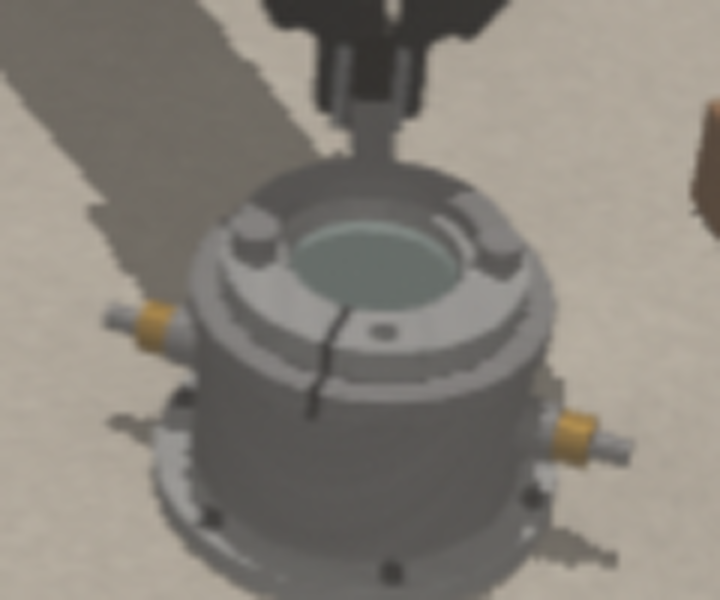

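Nearly meeting. Small steps up to the stop.

```bash
python3 -m handwheel '0 0.0 -0.0011 0.0003 0 0 0.01; 0 0.0 -0.0022 0.0003 0 0 0.02; 0 0.0001 -0.0033 0.0003 0 0 0.03; 0 0.0001 -0.0033 0.0003 0 0 0.03';python3 go.py .4355 .0442 .0772 -.215; python3 -m handwheel '0 0.0 -0.0011 0.0003 0 0 0.01; 0 0.0 -0.0022 0.0003 0 0 0.02;0 0.0001 -0.0033 0.0003 0 0 0.03;  0 0.0001 -0.0033 0.0003 0 0 0.03';python3 go.py .4355 .0442 .0772 -.245
```

```text
time: 14.2
eef_pos: [0.4049, 0.142, 0.0772]
tool_rot: [3.136, 0.001, -0.218]
contact_force: [-8.4, -13.0, 8.4]
width: 0.0136
t 14.2 pos [0.4049 0.142  0.0772] rpy [ 3.1357e+00  1.3000e-03 -2.1750e-01] w 0.0136 F [ -8.4 -13.    8.4] M [-2.14  0.98  0.88] q1,6 [0.25 2.04]
shift [0.051  0.0889 0.0005] rot [ 0.0058  0.0013 -0.0025]
time: 14.6
eef_pos: [0.405, 0.1425, 0.0771]
tool_rot: [3.128, 0.002, -0.245]
contact_force: [-10.3, -17.8, 9.3]
width: 0.014
t 14.6 pos [0.405  0.1425 0.0771] rpy [ 3.1283e+00  1.8000e-03 -2.4460e-01] w 0.014 F [-10.3 -17.8   9.3] M [-2.53  1.21  1.74] q1,6 [0.26 2.08]
shift [0.0534 0.088  0.001 ] rot [0.0133 0.0018 0.0004]
```

Stop reached: the force went from 4 to 18 N while the grip stopped advancing. Unloading slightly, within pin clearance, and checking the lines.

```bash
python3 -m handwheel '0 0 0.0005 -0.0002 0.006 0.001 -0.02; 0 0 0.001 -0.0005 0.013 0.002 -0.04; 0 0 0.001 -0.0005 0.013 0.002 -0.045';python3 go.py .4049 .142 .0772 -.205; python3 - <<'E'
from h import *
g=grab('scene','c13');crop(g,310,180,430,280,6,"c13c");w=grab('wrist','w13')
b=grab('side','s13')
topview(g,(.5125,.121),.1,.075,"rA",500);topview(b,(.5125,.121),.1,.075,"rB",500)
i=np.hstack([cv2.imread("pics/rA.png"),cv2.imread("pics/rB.png")]);cv2.imwrite("pics/rAB.png",cv2.resize(i,(800,400)))
E
```

```text
time: 14.9
eef_pos: [0.4048, 0.1413, 0.0776]
tool_rot: [3.141, -0.0, -0.199]
contact_force: [-1.4, -3.3, 0.2]
width: 0.0137
t 14.9 pos [0.4048 0.1413 0.0776] rpy [ 3.1414e+00 -3.0000e-04 -1.9910e-01] w 0.0137 F [-1.4 -3.3  0.2] M [-0.53  0.03  0.38] q1,6 [0.25 2.02]
shift [-0.     -0.0007  0.0004] rot [ 0.0002 -0.0003  0.0059]
```

View pics/c13c.png

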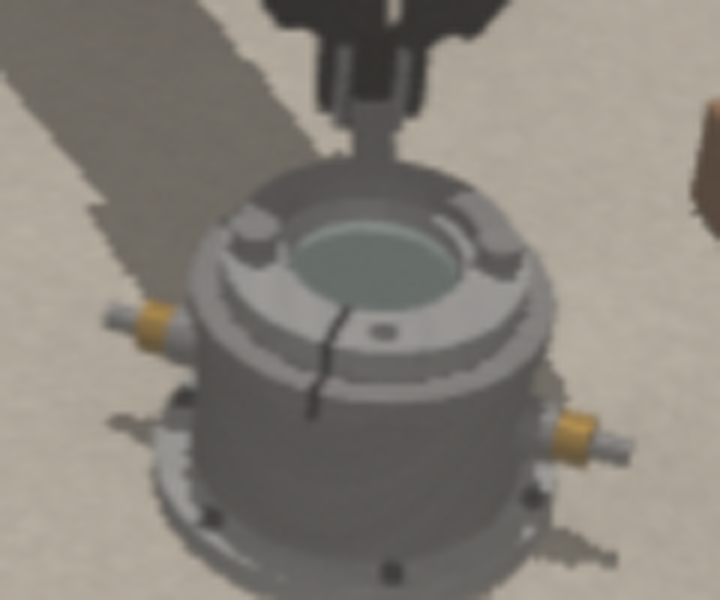

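View pics/w13.png

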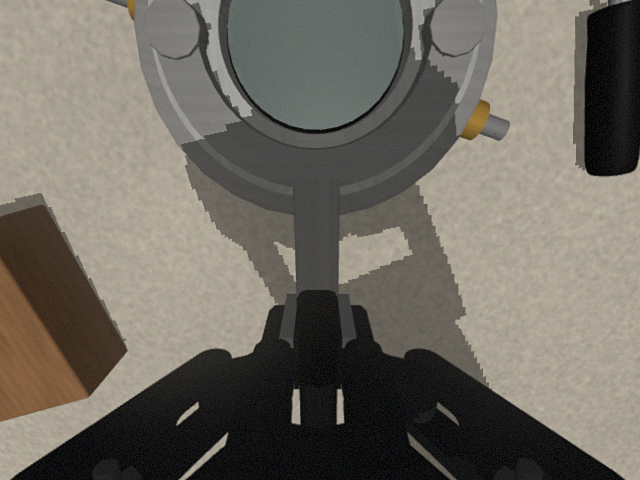

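Lines meet (crop 325,345 running into 315,405). Lifting straight out.

```bash
python3 -m handwheel '0 0 0.0003 -0.003 0 0 -0.004; 0 0 0.0003 -0.007 0 0 -0.004; 0 0 0.0003 -0.012 0 0 -0.004; 0 0 0.0003 -0.02 0 0 -0.004; 0 0 0.0003 -0.035 0 0 -0.004';python3 go.py .4049 .142 .165 -.205;python3 -m handwheel '0 0 0 -0.025 0 0 0; 0 0 0 -0.05 0 0 0;0 0 0 -0.055 0 0 0'; python3 - <<'E'
from h import *
g=grab('scene','c14');crop(g,310,180,430,280,6,"c14c");w=grab('wrist','w14')
E
python3 go.py .4747 -.1556 .165 .1
```

```text
time: 15.55
eef_pos: [0.404, 0.1413, 0.1123]
tool_rot: [3.141, 0.002, -0.196]
contact_force: [1.0, 0.3, -2.7]
width: 0.0142
t 15.55 pos [0.404  0.1413 0.1123] rpy [ 3.1407e+00  2.5000e-03 -1.9630e-01] w 0.0142 F [ 1.   0.3 -2.7] M [ 0.04  0.14 -0.  ] q1,6 [0.25 2.02]
shift [ 0.0006 -0.0008 -0.0527] rot [0.0009 0.0025 0.0087]
time: 15.85
eef_pos: [0.4054, 0.142, 0.1708]
tool_rot: [-3.139, -0.003, -0.196]
contact_force: [-0.4, 0.3, -3.1]
width: 0.0137
t 15.95 pos [0.4045 0.1416 0.168 ] rpy [-3.1412e+00  9.0000e-04 -1.9630e-01] w 0.0134 F [-0.4  0.4 -3.2] M [-0.01  0.09  0.04] q1,6 [0.25 2.02]
shift [0.1269 0.2778 0.0028] rot [-0.0005  0.0008 -0.2963]
```

View pics/c14c.png

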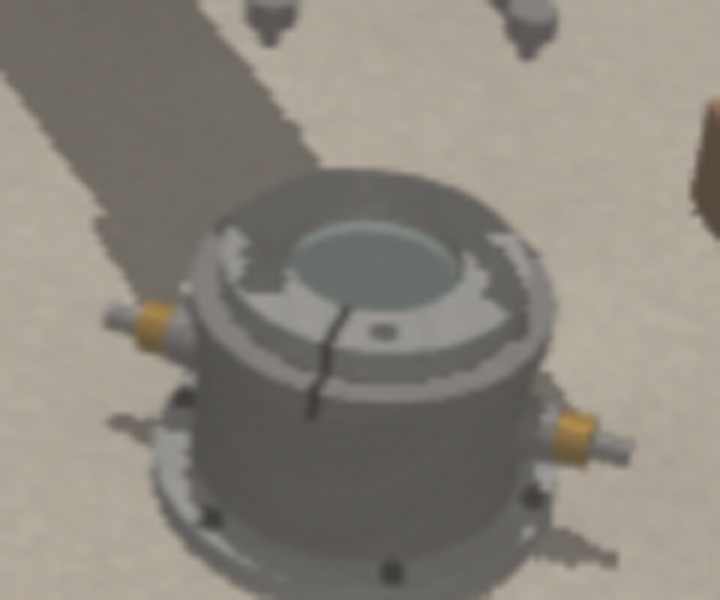

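View pics/w14.png

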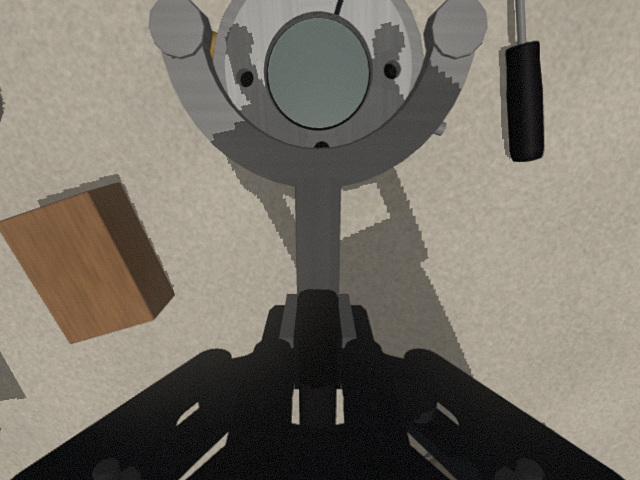

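```bash
python3 - <<'E'
from h import *
for n in("scene1","c11","c14"):
  g=load(n); 
  C=np.array([.5125,.121])
  rings=[]
  for r,z in((36,.1),(42,.1),(48,.1),(52,.1),(56,.088),(59,.088),(62,.088)):
    a=np.linspace(-1.3,1.0,1151);P=np.c_[C[0]+r/1e3*np.cos(a),C[1]+r/1e3*np.sin(a),np.full(a.size,z)]
    p=proj(g,P).astype(np.float32);v=cv2.remap(g["pixels"].mean(2).astype(np.float32),p[:,0].reshape(1,-1),p[:,1].reshape(1,-1),cv2.INTER_LINEAR)[0]
    b=cv2.blur(v.reshape(1,-1),(301,1))[0];k=np.argmin(v-b);rings.append((r,round(a[k],3),round(float((v-b)[k]),1)))
  print(n,rings)
E
```

```text
scene1 [(36, np.float64(0.43), -33.2), (42, np.float64(0.412), -38.1), (48, np.float64(0.42), -43.7), (52, np.float64(0.41), -39.4), (56, np.float64(-0.51), -25.9), (59, np.float64(-0.496), -35.0), (62, np.float64(-0.512), -41.3)]
c11 [(36, np.float64(-0.314), -40.3), (42, np.float64(-0.346), -44.1), (48, np.float64(-0.328), -51.3), (52, np.float64(-0.354), -37.5), (56, np.float64(-0.51), -26.8), (59, np.float64(-0.496), -36.8), (62, np.float64(-0.512), -43.9)]
c14 [(36, np.float64(-0.484), -48.2), (42, np.float64(-0.492), -42.3), (48, np.float64(-0.498), -51.8), (52, np.float64(-0.514), -41.4), (56, np.float64(-0.51), -28.9), (59, np.float64(-0.496), -36.4), (62, np.float64(-0.512), -43.3)]
```

Measured on the picture, ring mark is at -0.50 rad and the cell line at -0.506, so they meet and the ring is at the stop. Carrying the spanner back to its pick pose (0.5177, -0.373, yaw 0.082).

```bash
python3 go.py .46 -.11 .165 -.05
```

```text
t 15.95 pos [0.4045 0.1416 0.168 ] rpy [-3.1412e+00  9.0000e-04 -1.9630e-01] w 0.0134 F [-0.4  0.4 -3.2] M [-0.01  0.09  0.04] q1,6 [0.25 2.02]
shift [0.1035 0.236  0.0028] rot [-0.0004  0.0008 -0.1463]
```

```bash
python3 -m handwheel '0 0.018 0.042 0 0 0 -0.025; 0 0.037 0.085 0 0 0 -0.05; 0 0.056 0.128 0 0 0 -0.08; 0 0.075 0.171 0 0 0 -0.11; 0 0.094 0.214 0.003 0 0 -0.14'; python3 go.py .5177 -.373 .165 .0824
```

```text
time: 16.45
eef_pos: [0.4545, -0.0883, 0.1634]
tool_rot: [-3.14, 0.002, -0.055]
contact_force: [0.7, 0.5, -2.2]
width: 0.014
t 16.45 pos [ 0.4545 -0.0883  0.1634] rpy [-3.1404e+00  2.4000e-03 -5.5100e-02] w 0.014 F [ 0.7  0.5 -2.2] M [0.07 0.02 0.01] q1,6 [-0.27  1.35]
shift [ 0.0788  0.2808 -0.0021] rot [-0.0013  0.0023 -0.1375]
```

```bash
python3 -m handwheel '0 0.012 0.045 0 0 0 -0.025; 0 0.025 0.09 0 0 0 -0.05; 0 0.038 0.135 0 0 0 -0.08; 0 0.051 0.18 -0.001 0 0 -0.11; 0 0.063 0.225 -0.002 0 0 -0.137'; python3 go.py .5177 -.373 .165 .0824
```

```text
time: 16.95
eef_pos: [0.5045, -0.3178, 0.1625]
tool_rot: [-3.138, 0.005, 0.083]
contact_force: [1.3, 0.4, -2.9]
width: 0.0135
t 16.95 pos [ 0.5045 -0.3178  0.1625] rpy [-3.1377  0.0046  0.0829] w 0.0135 F [ 1.3  0.4 -2.9] M [0.05 0.04 0.01] q1,6 [-0.62  0.86]
shift [ 0.0086  0.0561 -0.0028] rot [-0.0039  0.0046  0.0005]
```

```bash
python3 -m handwheel '0 0.004 0.03 -0.002 -0.003 0.003 0; 0 0.0086 0.056 -0.002 -0.004 0.0046 0; 0 0.0086 0.056 -0.002 -0.004 0.0046 0'; python3 go.py .5177 -.373 .085 .0824
```

```text
time: 17.25
eef_pos: [0.5168, -0.3753, 0.1607]
tool_rot: [-3.139, 0.003, 0.08]
contact_force: [0.2, -0.4, -4.1]
width: 0.0137
t 17.25 pos [ 0.5168 -0.3753  0.1607] rpy [-3.1393  0.0032  0.0797] w 0.0137 F [ 0.2 -0.4 -4.1] M [ 0.04  0.09 -0.04] q1,6 [-0.69  0.81]
shift [ 0.0014 -0.002   0.0757] rot [-0.0023  0.0032 -0.0027]
```

```bash
python3 -m handwheel '0 0.0014 -0.002 0.02 -0.002 0.003 -0.003; 0 0.0014 -0.002 0.05 -0.002 0.003 -0.003; 0 0.0014 -0.002 0.07 -0.002 0.003 -0.003; 0 0.0014 -0.002 0.076 -0.002 0.003 -0.003;0 0.0014 -0.002 0.076 -0.002 0.003 -0.003'; python3 - <<'E'
from h import *
w=grab('wrist','w15')
E
python3 go.py .5177 -.373 .028 .0824
```

```text
time: 17.75
eef_pos: [0.5171, -0.3719, 0.0829]
tool_rot: [-3.139, 0.003, 0.083]
contact_force: [-0.6, -0.5, -2.2]
width: 0.0137
t 17.8 pos [ 0.5178 -0.3726  0.0847] rpy [-3.1409e+00  4.0000e-04  8.3000e-02] w 0.0136 F [-0.2  0.6 -2.6] M [ 0.    0.08 -0.04] q1,6 [-0.68  0.81]
shift [-0.0001  0.0004  0.0567] rot [-0.0007  0.0004  0.0006]
```

View pics/w15.png

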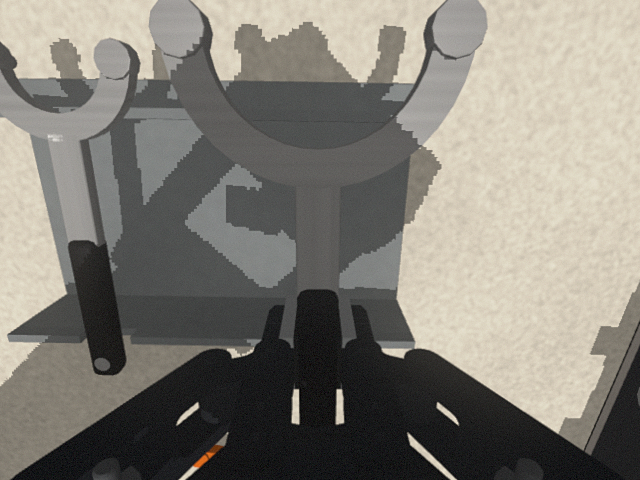

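Aligned over its place. Lowering.

```bash
python3 -m handwheel '0 0 0.0004 0.02 -0.0007 0 0; 0 0 0.0004 0.04 -0.0007 0 0; 0 0 0.0004 0.05 -0.0007 0 0; 0 0 0.0004 0.054 -0.0007 0 0; 0 0 0.0004 0.054 -0.0007 0 0'; python3 -m handwheel '0 0 0 0.001 0 0 0; 0 0 0 0.002 0 0 0; 0 0 0 0.002 0 0 0'; python3 go.py .5177 -.373 .028 .0824
```

```text
time: 18.3
eef_pos: [0.5181, -0.3731, 0.0313]
tool_rot: [3.141, -0.0, 0.083]
contact_force: [0.1, 0.4, -3.1]
width: 0.0142
time: 18.6
eef_pos: [0.5183, -0.3733, 0.03]
tool_rot: [3.14, -0.001, 0.083]
contact_force: [-0.3, -0.5, -2.9]
width: 0.0138
t 18.6 pos [ 0.5183 -0.3733  0.03  ] rpy [ 3.1404e+00 -8.0000e-04  8.3100e-02] w 0.0138 F [-0.3 -0.5 -2.9] M [-0.01  0.12  0.02] q1,6 [-0.68  0.81]
shift [-0.0006 -0.0004  0.002 ] rot [ 0.0012 -0.0008  0.0007]
```

```bash
python3 -m handwheel '0 -0.0005 -0.0003 0.001 0 0 0; 0 -0.0005 -0.0003 0.0022 0 0 0; 0 -0.0005 -0.0003 0.0025 0 0 0;0 -0.0005 -0.0003 0.0025 0 0 0'; python3 go.py .5177 -.373 .028 .0824
```

```text
time: 19.0
eef_pos: [0.5179, -0.3732, 0.028]
tool_rot: [3.14, -0.001, 0.083]
contact_force: [-1.6, 0.8, 2.4]
width: 0.0139
t 19.0 pos [ 0.5179 -0.3732  0.028 ] rpy [ 3.1401e+00 -1.2000e-03  8.3000e-02] w 0.0139 F [-1.6  0.8  2.4] M [ 0.18  0.29 -0.07] q1,6 [-0.68  0.81]
shift [-0.0002 -0.0002  0.    ] rot [ 0.0015 -0.0012  0.0006]
```

Resting (vertical force up by about 5 N). Releasing, then looking before I rise.

```bash
python3 -m handwheel '0.03 0 0 0 0 0 0; 0.05 0 0 0 0 0 0; 0.07 0 0 0 0 0 0; 0.08 0 0 0 0 0 0; 0.085 0 0 0 0 0 0'; python3 -m handwheel '0.085 0 0 0 0 0 0;0.085 0 0 0 0 0 0'; python3 - <<'E'
from h import *
w=grab('wrist','w16')
E
python3 go.py .5177 -.373 .2 .0824
```

```text
time: 19.5
eef_pos: [0.518, -0.3732, 0.028]
tool_rot: [3.14, -0.001, 0.083]
contact_force: [0.2, -0.8, 0.2]
width: 0.0841
time: 19.7
eef_pos: [0.5179, -0.3732, 0.028]
tool_rot: [3.14, -0.001, 0.083]
contact_force: [-0.1, -0.3, -0.6]
width: 0.0851
t 19.75 pos [ 0.5179 -0.3732  0.028 ] rpy [ 3.1401e+00 -1.2000e-03  8.3000e-02] w 0.0849 F [-0.6 -0.4 -0.2] M [-0.01 -0.02 -0.01] q1,6 [-0.68  0.81]
shift [-0.     0.    -0.172] rot [ 0.0015 -0.0012  0.0006]
```

View pics/w16.png

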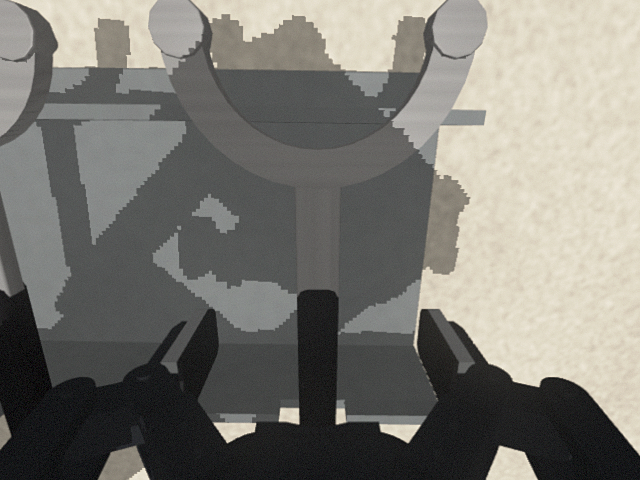

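Released and lying in its notch. Rising.

```bash
python3 -m handwheel '0.085 0 0 -0.015 0 0 0; 0.085 0 0 -0.04 0 0 0; 0.085 0 0 -0.08 0 0 0; 0.085 0 0 -0.12 0 0 0; 0.085 0 0 -0.16 0 0 0'; python3 -m handwheel '0.085 0 0 -0.02 0 0 0;0.085 0 0 -0.02 0 0 0'; python3 - <<'E'
from h import *
w=grab('wrist','w17');g=grab('scene','c17');b=grab('side','s17')
p=onplane(w,[[275.5,83]],.058)
for q in ["spanner_grip","spanner_head","small_spanner_grip"]:
    print(q,[(np.round(d["at"],3).tolist(),round(d["confidence"],2)) for d in pinpoint("side",q)[:3]])
s=state();print(s["time"],s["contact_force"],s["width"])
E
```

```text
time: 20.25
eef_pos: [0.5176, -0.3729, 0.1911]
tool_rot: [3.139, -0.002, 0.083]
contact_force: [1.5, -0.3, 0.5]
width: 0.085
time: 20.45
eef_pos: [0.5188, -0.3738, 0.2178]
tool_rot: [3.132, -0.009, 0.083]
contact_force: [-0.2, 0.3, 0.5]
width: 0.0849
spanner_grip [([0.308, -0.408, 0.009], 0.75), ([0.556, 0.096, 0.102], 0.68), ([0.517, -0.375, 0.05], 0.66)]
spanner_head [([0.29, -0.294, 0.01], 0.74), ([0.627, -0.367, 0.048], 0.64)]
small_spanner_grip [([0.506, -0.246, 0.05], 0.87)]
20.75 [-0.45041029  0.81440188 -0.44034309] 0.08505597876914463
```

View pics/s17.png

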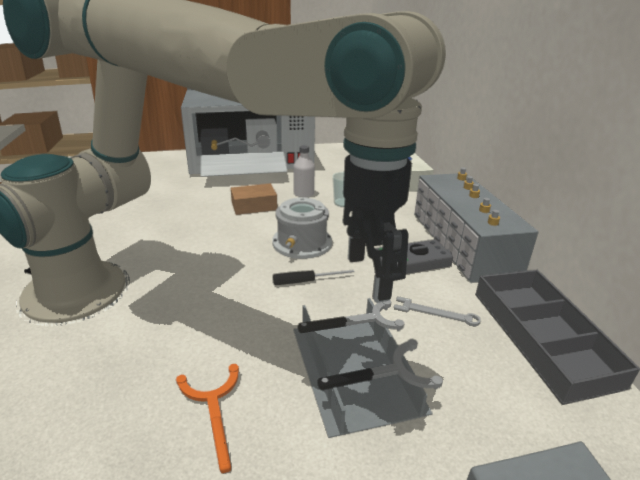

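View pics/c17.png

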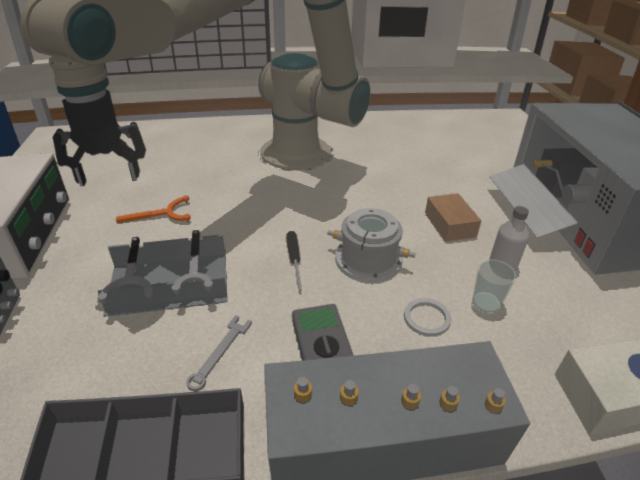

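View pics/w17.png

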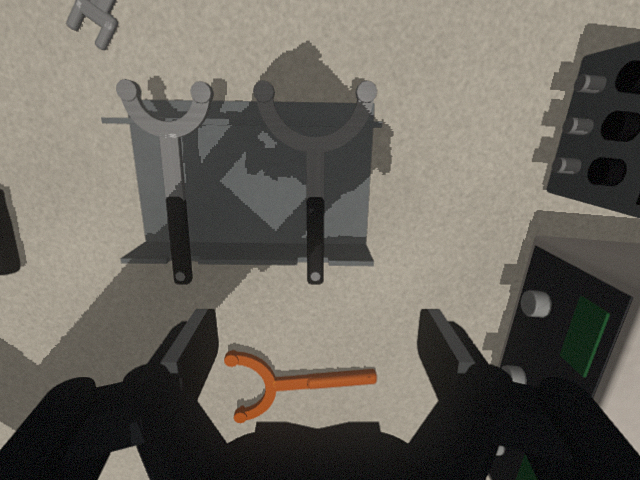

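The larger spanner lies back in its notch (fork ends 264,91 and 367,91; grip 315,240). The smaller spanner and all the bystanders are where they were, and the ring line still meets the cell line (371,232). Handing in.

```bash
python3 -c "
from station import *
print(hand_in(),state()['time'])"
```

```text
the job is handed in; nothing more can be done
the job is handed in; nothing more can be done
```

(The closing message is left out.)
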